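# Pack the repair case from the split-door stock cupboard

### The job

Swing the upper half of the cupboard's split door well open, leaving the lower half bolted, pull the tray behind it right out, and lay everything that is in the tray (two to four things) into the open clamshell case. When it is all in, push the tray fully home, shut the upper door, and close the case lid down until the two halves meet edge to edge all round. Always swing the door clear of the tray before the tray comes out and keep it clear until the tray is home again, and do not disturb the bottle, the mug or the wire spool.

Things in the scene. Friction and masses are not known exactly. Their poses are not given: they have to be found in the camera images.
- cupboard: pale wooden bench-top cupboard fixed to the bench, 314 wide (y), 210 deep (x), 265 tall (mm throughout). Origin: middle of the carcass's front plane, at bench height; its x points into the cupboard (away from the opening), y along the front to the hinge side, z up. The two door halves lie in front of this plane (50 thick); roof at z 265. Space behind the upper door: z 150 to 253.
- upper_door (a joint): angle of the upper door half in rad: 0 shut, grows as its free (-y of the cupboard) edge swings out of the cupboard's front, to 2.1 at its stop; light friction (0.12 N m), stays where left, no latch. It may start a little ajar. The door is a hollow shell 314 wide, 50 thick, 118 tall (z 147 to 265), the hinge at its back edge.
- door_hinge (a point): point on the upper door's vertical hinge line (cupboard x 0, y +157), at the height of door_handle (z 235)
- door_handle (a point): upper part of the upper door's vertical round steel handle bar, 12 thick, running from z 177 to 258 with its top end free; its axis stands 35 off the door's front face. With the door shut it lies at cupboard x -85, y -75, i.e. 85 in front of and 232 to the -y side of the hinge line. This point is at z 235; the point turns with the door.
- lower_door (a joint): angle of the lower door half in rad (0 shut); bolted, must stay shut
- bolt (a joint): travel in m of the steel barrel bolt on the front of the lower half at its free edge (0 fully shot, up to 0.035 drawn); must stay shot
- tray (a joint): travel in m of the plywood tray behind the upper door: 0 fully home, grows as it slides out of the cupboard's front (-x of the cupboard) to 0.17 at its stop; friction 2 N. The front board is 68 tall (top z 220), the other walls are low (top z 182).
- tray_handle (a point): upper part of the tray's vertical round steel pull bar, 12 thick, mid-width of the tray, its axis 30 in front of the front board; the upright part reaches from z 190 to 238 (top end free). This point is at z 222. It is hidden inside the hollow door while that is shut.
- tray_in (a point): centre of the tray's inner floor (floor z 158 above the bench), 146 (x) by 272 (y) inside; axes as the cupboard's. The things stand here side by side in a row along y, their length along the cupboard's x, about 68 apart.
- case: grey base half of the clamshell case, fixed to the bench, lying open side up: 300 (x) by 180 (y) by 32 tall, walls and floor 5. Origin: centre of its underside; the lid hinges on its -y long edge.
- case_in (a point): centre of the base half's inner floor (5 above the bench); inside 290 by 170 by 27 deep; axes as the case's. The shut lid leaves about 54 of height inside.
- case_lid (a joint): angle of the lid half in rad: 0 shut with the rims meeting, about 1.75 to 2.05 at the start (standing up, leaning a little outwards), stop at 2.2. Stiff hinge (0.32 N m) that stays where left, also half shut.
- lid_hinge (a point): middle of the lid's hinge line, on the -y rim of the base half (case y -90, z 32), line along the case's x; turns with the lid
- lid_edge (a point): outer corner of the lid, middle of its free long edge: 180 from the hinge along the lid and 32 outwards (the lid shell is 300 x 180 x 32; a black carrying handle 100 wide stands out 25 beyond the middle of this edge); with the lid shut it is at case y +90, z 64
- cork_block: cork sanding block, wooden ridge: with a straight grip ridge 80 long and 20 wide along the middle of its top, 95 x 40 over the sole (16 thick), 36 tall in all (x, y, z in mm), loose. Origin: centre of its underside. May be absent (None).
- bench_brush: wooden brush block with a short dark sole of bristles: with a straight grip ridge 85 long and 20 wide along the middle of its top, 100 x 38 over the sole (16 thick), 36 tall in all (x, y, z in mm), loose. Origin: centre of its underside. May be absent (None).
- block_plane: small steel block plane: with a straight grip ridge 90 long and 20 wide along the middle of its top, 110 x 40 over the sole (12 thick), 36 tall in all (x, y, z in mm), loose. Origin: centre of its underside. May be absent (None).
- smoothing_float: small grey plastic smoothing float, black ridge: with a straight grip ridge 70 long and 20 wide along the middle of its top, 85 x 42 over the sole (10 thick), 36 tall in all (x, y, z in mm), loose. Origin: centre of its underside. May be absent (None).
- glue_bottle: bystander: upright white bottle, 54 across, 130 tall; leave it alone
- mug: bystander: white mug, 80 across, 90 tall, handle to its +y; leave it alone
- wire_spool: bystander: white spool of copper wire standing on its flange, 68 across, 50 tall; leave it alone

How it is judged:
On the way, in this order (a step that is already met when the one before it is completed fails the run):
1. the upper door half is swung open by more than 1.2 rad, the tray still home (value of joint upper_door above 1.2 rad and value of joint tray below 0.02 m), for 0.2 s.
2. the tray is pulled out by more than 140 mm (value of joint tray above 0.14 m), for 0.2 s.
3. everything from the tray lies in the base half of the case, at rest (x of cork_block in the frame of case between -0.145 and 0.145 m and y of cork_block in the frame of case between -0.085 and 0.085 m and z of cork_block in the frame of case between -0.005 and 0.05 m and linear speed of each of cork_block, bench_brush, block_plane, smoothing_float below 0.03 m/s and x of bench_brush in the frame of case between -0.145 and 0.145 m and y of bench_brush in the frame of case between -0.085 and 0.085 m and z of bench_brush in the frame of case between -0.005 and 0.05 m and x of block_plane in the frame of case between -0.145 and 0.145 m and y of block_plane in the frame of case between -0.085 and 0.085 m and z of block_plane in the frame of case between -0.005 and 0.05 m and x of smoothing_float in the frame of case between -0.145 and 0.145 m and y of smoothing_float in the frame of case between -0.085 and 0.085 m and z of smoothing_float in the frame of case between -0.005 and 0.05 m), for 0.3 s.
At the end, for the whole second after the job is handed in: All the things that were in the tray lie at rest in the case; the tray is home within 10 mm, the upper door shut within 0.05 rad, the case lid shut within 0.035 rad (6 mm at its edge), the lower door shut and its bolt shot (all of step 3 and value of joint tray below 0.01 m and value of joint upper_door below 0.05 rad and value of joint case_lid below 0.035 rad and velocity of joint case_lid below 0.05 rad/s and value of joint lower_door below 0.03 rad and value of joint bolt below 0.006 m); the robot touches nothing.
It fails at once if the lower door half is moved or its bolt drawn (0.03 rad, 6 mm) (value of joint lower_door above 0.03 rad or value of joint bolt above 0.006 m).
It fails at once if the tray is out by more than 25 mm while the upper door is less than 0.9 rad open (they would clash) (value of joint tray above 0.025 m and value of joint upper_door below 0.9 rad).
It fails at once if a bystander is pushed more than 40 mm or tipped over (distance of any of glue_bottle, mug, wire_spool from where it was at the start of the episode above 0.04 m or angle between any of glue_bottle, mug, wire_spool's own z axis and vertical above 0.5 rad).
Of cork_block, bench_brush, block_plane, smoothing_float only 2 to 4 are there at a start; the rules pass over those that are not, and their reading is None.
At some moment in a run one of cork_block, bench_brush, block_plane, smoothing_float may be knocked a few centimetres aside while the robot is not near it.
Once in a run the grip may slacken for a moment while it holds something.
It also fails if it takes over 210 s, if anything falls off the work surface, if the arm or the gripper's body presses on something with over 40 N, if the wrist force passes 120 N, or if a joint passes its speed limit or range.

### The arm

A 7-joint arm with a two-finger parallel gripper is mounted at the origin on the work surface. World frame = base frame: x ahead of the robot, y to its left, z up, the work surface at z = 0. Lengths are in m, angles in rad, forces in N, time in s.
With the tool pointing down it reaches from about 0.425 to 0.925 m from the base axis. Payload 6.8 kg.
Tool frame: the origin (TCP) lies on the centre line of the jaws, within the pads' length; the fingertips stand 11 mm ahead of it and the grasp point (between the pads) lies 8 mm behind it; z points along the fingers, y is the direction in which the jaws open and shut (so a half turn about z gives the same grasp; the last joint's range is limited). The gripper opens to 85 mm and grips with 20 to 120 N. Pads are 22 mm wide; open, the fingers measure 114 mm over their backs; the gripper's body (76 mm by 85 mm) begins 54 mm behind the grasp point. The pads swing forward as they close: fully open they stand 13 mm farther back than shut.
Start: joints at [1.077, 0.477, 0.022, 1.555, -0.011, 1.109, -0.083], TCP at [0.254, -0.625, 0.242] pointing down, gripper open.
Joint ranges: [-2.96, 2.96], [-0.34, 2.1], [-1.41, 1.46], [0.24, 2.44], [-1.37, 4.51], [0.17, 1.92], [-2.96, 2.96]. Speed limits (rad/s): [2.39, 2.39, 3.14, 3.14, 3.14, 3.14, 3.14].

### API

Orientations are given as a rotation vector (axis times angle).
In Python, from bench import r gives the robot as it stands.
- The arm moves only by the tool send_rows, never from a script. Its argument "deltas" is a list of rows, each a list of 7 numbers: the opening, from 0 (shut) to 1 (fully open), then the shift along the tool's x, y, z as a fraction of full scale, then the turn, a rotation vector about the tool's x, y, z as a fraction of full scale. In form: [[hand, x, y, z, ax, ay, az], ...]. A call has 1 to 20 rows; each row is the pose to reach, as a shift and turn from the pose commanded when the call began, along the tool's axes at that moment, turning the shorter way round; what a row does not reach only later rows make up. Full scale, the value 1, is 150 mm for a shift and 180 degrees for a turn. A row lasts 1/12 s, in which the tool goes at most 41.7 mm and 7.16 degrees, less where a joint would pass 70% of its speed; a pose out of reach is approached as far as the arm can. A call with a number of a shift or a turn outside -1 to 1 is refused whole. A call with a gripper value outside its range is refused whole. The fingers move at their own pace and stop on an object; "squeeze" is the grip in N (left out, the last holds). Time passes only in rows, so rows that repeat a pose let the fingers close. It gives the time, the measured TCP pose, the force and the opening at its end, in the units of the state.
- r.get_obs(): the state, without advancing time (a new reading comes with each control period).
- r.grab_frame(name): name is "side" or "top"; returns a dict with "pixels" (480x640x3 uint8, red, green, blue), "camera_matrix" (3x3 intrinsics, pixels), "rvec" (rotation vector, rad) and "tvec" (3), from world to camera coordinates, as OpenCV has them. Camera axes: x right, y down, z forward; pixel columns grow to the right and rows downward; lengths in m; the calibration is good to about 2 mm. A picture is of the moment at which its call begins. There is no depth.
- r.hand_in(): hands the job in, once; it reports no verdict.
The state is a dict: "clock": time; "joints": joint angles; "qvel": joint speeds; "tau": joint torques, N m; "tcp_pos": TCP position; "orientation": TCP orientation; "contact_force": force on the tool from outside, world axes, zero at the start; "moment": the same for the moment, N m; "grip_width": finger opening in m.
Only numpy, scipy, OpenCV 4.12 (cv2) and the standard library are available. Lean on these libraries where they do the work, as an engineer would, in place of code of your own. Each camera call takes 0.05 s, during which the arm holds its last target. There are 200 camera calls.

## Working session

There is one attempt and no reset: what is moved stays moved. The work goes in short steps, Python scripts to look and compute and a tool call to move; the robot and the scene stay as the last step left them, time stands still between calls to the robot, and variables do not carry over. Pictures are saved under pics/ and viewed, about 12 in all and at most 16, crops included, and the job is handed in when it is done.

Besides the shell and the picture viewer there is one more tool, called after "Emit:" as name([rows], argument=value, ...), one row to a line, values as JSON. send_rows: Moves the arm, as the interface text tells. Shift numbers are shares of 150 mm and turn numbers shares of 180 degrees, none past 1 either way. Its arguments: {"type":"object","properties":{"deltas":{"type":"array","items":{"type":"array","items":{"type":"number"}}},"squeeze":{"type":"number"}},"required":["deltas"]}

```bash
ls; mkdir -p pics; cat > h.py <<'E'
import numpy as np, cv2
from bench import r
from scipy.spatial.transform import Rotation as R
def grab(n,f=None):
    d=r.grab_frame(n)
    if f: cv2.imwrite(f'pics/{f}.png',cv2.cvtColor(d['pixels'],cv2.COLOR_RGB2BGR))
    return d
def ray(d,uv):
    Rm=cv2.Rodrigues(np.array(d['rvec'],float))[0]; K=np.array(d['camera_matrix'])
    c=-Rm.T@np.array(d['tvec']).ravel(); v=Rm.T@np.linalg.inv(K)@np.array([uv[0],uv[1],1.]); return c,v
def onz(d,uv,z):
    c,v=ray(d,uv); return c+v*(z-c[2])/v[2]
def proj(d,P):
    return cv2.projectPoints(np.array(P,float).reshape(-1,3),np.array(d['rvec'],float),np.array(d['tvec'],float),np.array(d['camera_matrix'],float),None)[0].reshape(-1,2)
def delta(p,Rw=None,o=None):
    "fractions from current pose to world p (and orientation matrix Rw)"
    o=o or r.get_obs(); R0=R.from_rotvec(o['orientation'])
    s=R0.inv().apply(np.array(p)-o['tcp_pos'])/.15
    t=(R0.inv()*Rw).as_rotvec()/np.pi if Rw is not None else np.zeros(3)
    return np.round(s,3),np.round(t,3)
E
python3 - <<'E'
from h import *
for n in('side','top'):
    d=grab(n,n+'0'); print(n,ray(d,(320,240)))
print(r.get_obs()); print(R.from_rotvec(r.get_obs()['orientation']).as_matrix().round(2))
E
```

```text
pics
side (array([0.23841809, 0.22576422, 1.01450159]), array([ 0.35444151, -0.29031095, -0.88889985]))
top (array([ 0.41232901, -0.05259736,  1.18960943]), array([ 0.21039794,  0.02856124, -0.97721279]))
{'clock': 0.1, 'joints': array([ 1.07693436,  0.47768047,  0.02236249,  1.55634268, -0.01150101,
        1.10930722, -0.0830876 ]), 'qvel': array([ 0.0002911 ,  0.00071011,  0.00047399, -0.00175496,  0.00036198,
       -0.00047618,  0.00135008]), 'tau': array([ 4.52722481e-03, -5.97766864e+01,  1.61367193e+00, -2.81952953e+01,
        1.28666684e-02,  5.00984519e-03, -3.40894996e-05]), 'tcp_pos': array([ 0.25376661, -0.62492927,  0.24145228]), 'orientation': array([-3.08180848e+00, -6.01928197e-01,  6.73674160e-04]), 'contact_force': array([-0.36454115,  0.07168622, -0.93958645]), 'moment': array([-0.02026628, -0.01116176, -0.0286115 ]), 'grip_width': 0.08570602350046212}
[[ 0.93  0.38 -0.  ]
 [ 0.38 -0.93  0.  ]
 [-0.   -0.   -1.  ]]
```

View pics/side0.png

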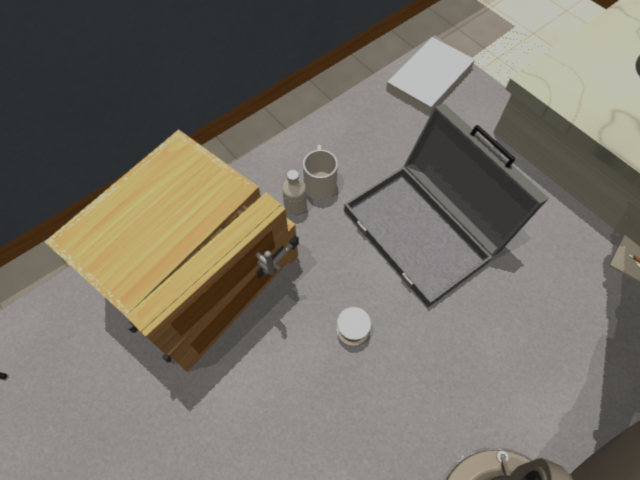

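View pics/top0.png

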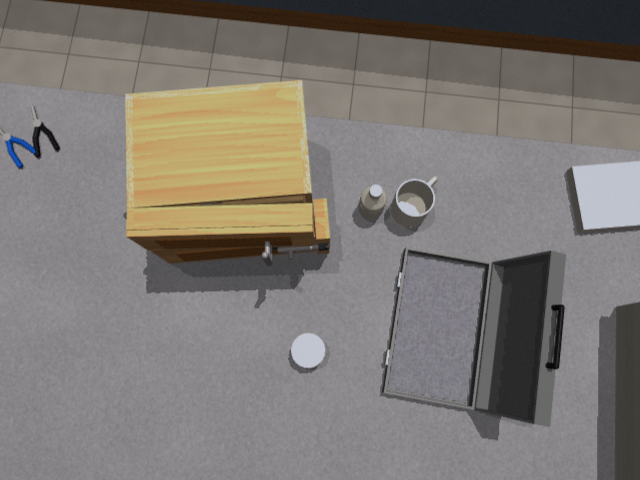

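The top view shows the cupboard roof (corners near (127,95), (302,83), (131,207), (311,200)), the door slightly ajar with its handle near (268,250), the spool at (308,350), the bottle at (373,200), the mug at (412,203), and the open case spanning (385-488, 250-408). I need sharper corners, so I'll zoom.

```bash
python3 - <<'E'
import cv2,numpy as np
a=cv2.imread('pics/top0.png')
c=cv2.resize(a[70:270,110:340],None,fx=2.6,fy=2.6,interpolation=cv2.INTER_CUBIC)
b=cv2.resize(a[235:435,370:570],None,fx=2.6,fy=2.6,interpolation=cv2.INTER_CUBIC)
o=np.zeros((530,800,3),np.uint8); 
cv2.imwrite('pics/z1.png',cv2.resize(a[70:270,110:340],None,fx=3,fy=3,interpolation=cv2.INTER_CUBIC))
cv2.imwrite('pics/z2.png',cv2.resize(a[235:435,370:570],None,fx=3,fy=3,interpolation=cv2.INTER_CUBIC))
E
```

```text
(no output)
```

View pics/z1.png

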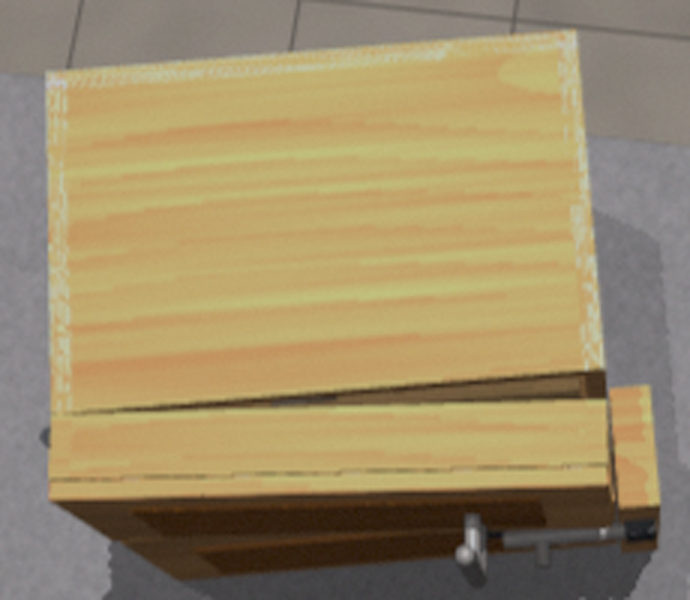

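View pics/z2.png

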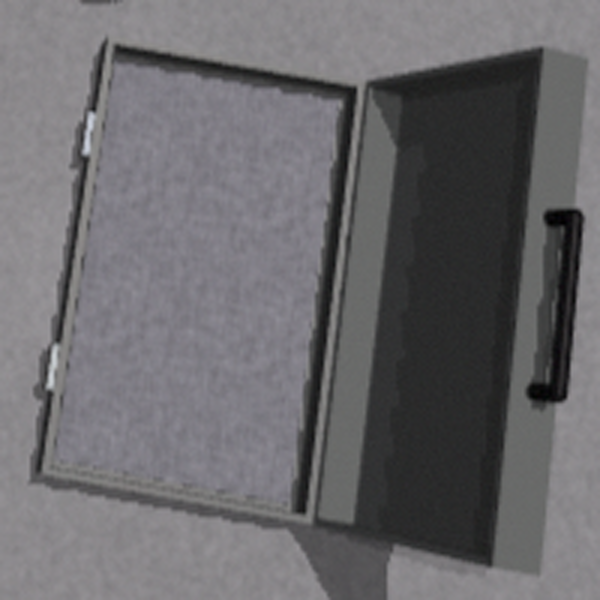

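Roof corners, in full-image pixels, are about (125.7,94), (302,80.3), (311.7,193.3) and (127,207.7). The case rim corners are (406,249), (489,264.3), (474,409) and (382.7,393.3). Next I'll compute the poses.

```bash
python3 - <<'E'
from h import *
d=r.grab_frame('top')
def fit(img,z,model):
    W=np.array([onz(d,p,z)[:2] for p in img]); M=np.array(model,float)
    Wc=W-W.mean(0); Mc=M-M.mean(0)
    th=np.arctan2((Mc[:,0]*Wc[:,1]-Mc[:,1]*Wc[:,0]).sum(),(Mc*Wc).sum())
    Rr=np.array([[np.cos(th),-np.sin(th)],[np.sin(th),np.cos(th)]]); t=W.mean(0)-Rr@M.mean(0)
    print('th',th,'t',t,'res mm',((M@Rr.T+t-W)*1e3).round(1).tolist()); return th,Rr,t
g=lambda L,o:[(o[0]+x/3,o[1]+y/3) for x,y in L]
th,Rc,tc=fit(g([(47,72),(576,31),(605,370),(51,413)],(110,70)),.265,[(.21,.157),(.21,-.157),(0,-.157),(0,.157)])
tk,Rk,tk_=fit(g([(108,42),(357,88),(312,522),(38,475)],(370,235)),.032,[(.15,.09),(.15,-.09),(-.15,-.09),(-.15,.09)])
np.savez('poses.npz',th=th,Rc=Rc,tc=tc,thk=tk,Rk=Rk,tk=tk_)
# door angle: free back corner top
p=onz(d,g([(607,400)],(110,70))[0],.265)[:2]; q=Rc.T@(p-tc); print('door corner in cup',q, 'angle',np.arctan2(-(q[0]),.157-q[1]))
h=onz(d,g([(465,553)],(110,70))[0],.258)[:2]; q=Rc.T@(h-tc)-[0,.157]; print('handle rel hinge',q,'ang',np.arctan2(-q[0],-q[1])-np.arctan2(.085,.232),np.hypot(*q))
for n,uv,z in(('spool',(308,350),.05),('bottle',(376,190),.13),('mug',(415,202),.09)): print(n,onz(d,uv,z)[:2])
# lid: which angle puts outer corners at pixels
for a in np.arange(1.6,2.25,.1):
    y=-.09+.18*np.cos(a)-.032*np.sin(a)*1; z=.032+.18*np.sin(a)+.032*np.cos(a)
    P=[np.r_[Rk@[s*.15,y]+tk_,z] for s in(1,-1)]; print(a.round(2),y.round(3),z.round(3),proj(d,P).round(1).tolist())
print('obs',g([(587,60),(543,575)],(370,235)))
E
```

```text
th 0.1984983026138977 t [0.65961348 0.15207353] res mm [[0.2, 0.2], [0.2, -0.5], [0.1, 0.2], [-0.5, 0.2]]
th -0.058485713551899216 t [ 0.51020438 -0.27717952] res mm [[1.9, 2.9], [3.8, -3.4], [-3.8, 0.9], [-1.9, -0.5]]
door corner in cup [-0.01784511 -0.15688135] angle 0.056791893649996
handle rel hinge [-0.09769252 -0.22788374] ang 0.05380434805550216 0.247941175200726
spool [ 0.43371613 -0.02169533]
bottle [ 0.75227718 -0.11851053]
mug [ 0.7490737 -0.2014518]
1.6 -0.127 0.211 [[541.4, 248.8], [524.2, 424.0]]
1.7 -0.145 0.206 [[550.5, 251.0], [533.8, 425.7]]
1.8 -0.162 0.2 [[558.7, 253.3], [542.7, 427.2]]
1.9 -0.178 0.192 [[566.0, 255.7], [550.7, 428.4]]
2.0 -0.194 0.182 [[572.4, 258.2], [557.6, 429.5]]
2.1 -0.208 0.171 [[577.8, 260.7], [563.4, 430.3]]
2.2 -0.222 0.159 [[582.0, 263.1], [568.1, 430.8]]
obs [(565.6666666666666, 255.0), (551.0, 426.66666666666663)]
```

```bash
cat >> h.py <<'E'
Z=np.load('poses.npz'); th=float(Z['th']); Rc,tc,Rk,tk,thk=Z['Rc'],Z['tc'],Z['Rk'],Z['tk'],float(Z['thk'])
def cup(x,y,z): return np.r_[Rc@[x,y]+tc,z]
def case(x,y,z): return np.r_[Rk@[x,y]+tk,z]
def down(psi): # tool pointing down, tool x at world yaw psi
    return R.from_matrix([[np.cos(psi),np.sin(psi),0],[np.sin(psi),-np.cos(psi),0],[0,0,-1]])
def hnd(a,z): b=a+np.arctan2(.085,.232); return cup(-.2471*np.sin(b),.157-.2471*np.cos(b),z)
def rows(L):
    o=r.get_obs()
    for p,q in L:
        s,t=delta(p,q,o); print(s.tolist(),t.tolist())
E
python3 - <<'E'
from h import *
o=r.get_obs()
rows([(np.r_[o['tcp_pos'][:2],.4],down(.386)),(hnd(.054,.4),down(.386+1.4)),(hnd(.054,.4),down(np.pi+th-.054))])
print(hnd(.054,.227))
E
```

```text
[-0.0, -0.001, -1.056] [-0.0, 0.0, -0.0]
[3.731, -3.445, -1.052] [-0.0, -0.0, -0.446]
[3.731, -3.445, -1.052] [-0.0, -0.001, -0.923]
[0.5779425  0.06415019 0.227     ]
```

Emit:
send_rows([
  [1, 0, 0, -0.5, 0, 0, 0],
  [1, 0, 0, -1, 0, 0, 0],
  [1, 0, 0, -1, 0, 0, 0],
  [1, 0, 0, -1, 0, 0, 0],
  [1, 0.93, -0.86, -1, 0, 0, 0],
  [1, 0.93, -0.86, -1, 0, 0, 0],
  [1, 0.93, -0.86, -1, 0, 0, 0],
  [1, 0.93, -0.86, -1, 0, 0, 0],
  [1, 0.93, -0.86, -1, 0, 0, 0],
])

```text
clock: 0.9
tcp_pos: [0.3373, -0.4486, 0.3923]
orientation: [-3.08, -0.61, -0.002]
contact_force: [0.8, -0.3, 0.9]
grip_width: 0.0855
```

Emit:
send_rows([
  [1, 0.93, -0.86, 0, 0, 0, 0],
  [1, 0.93, -0.86, 0, 0, 0, 0],
  [1, 0.93, -0.86, 0, 0, 0, 0],
  [1, 0.93, -0.86, 0, 0, 0, 0],
  [1, 0.93, -0.86, 0, 0, 0, 0],
  [1, 0.93, -0.86, 0, 0, 0, 0],
])

```text
clock: 1.4
tcp_pos: [0.4182, -0.2752, 0.3925]
orientation: [-3.079, -0.617, -0.002]
contact_force: [0.0, 0.2, -0.2]
grip_width: 0.0852
```

Emit:
send_rows([
  [1, 0.93, -0.86, 0, 0, 0, 0],
  [1, 0.93, -0.86, 0, 0, 0, 0],
  [1, 0.93, -0.86, 0, 0, 0, 0],
  [1, 0.93, -0.86, 0, 0, 0, 0],
  [1, 0.93, -0.86, 0, 0, 0, 0],
  [1, 0.93, -0.86, 0, 0, 0, 0],
])

```text
clock: 1.9
tcp_pos: [0.4978, -0.1034, 0.3922]
orientation: [-3.078, -0.616, -0.002]
contact_force: [-0.7, 1.2, 0.1]
grip_width: 0.0854
```

Emit:
send_rows([
  [1, 0.93, -0.86, 0, 0, 0, -0.45],
  [1, 0.93, -0.86, 0, 0, 0, -0.45],
  [1, 0.93, -0.86, 0, 0, 0, -0.45],
  [1, 0.93, -0.86, 0, 0, 0, -0.45],
  [1, 0.93, -0.86, 0, 0, 0, -0.45],
  [1, 0.93, -0.86, 0, 0, 0, -0.45],
  [1, 0.93, -0.86, 0, 0, 0, -0.45],
  [1, 0.93, -0.86, 0, 0, 0, -0.45],
  [1, 0.93, -0.86, 0, 0, 0, -0.45],
  [1, 0.93, -0.86, 0, 0, 0, -0.45],
  [1, 0.93, -0.86, 0, 0, 0, -0.45],
  [1, 0.93, -0.86, 0, 0, 0, -0.45],
  [1, 0.93, -0.86, 0, 0, 0, -0.45],
  [1, 0.93, -0.86, 0, 0, 0, -0.45],
])

```text
clock: 3.07
tcp_pos: [0.5769, 0.0615, 0.392]
orientation: [-1.957, -2.457, 0.001]
contact_force: [0.1, -0.7, 0.5]
grip_width: 0.0853
```

```bash
python3 - <<'E'
from h import *
o=r.get_obs(); print(o['clock'],o['tcp_pos'],o['joints'].round(2))
rows([(hnd(.054,.3),down(np.pi+th-.054))])
E
```

```text
3.0667 [0.57688945 0.06146626 0.39195505] [ 0.31  0.28 -0.66  1.55  0.18  1.37 -0.14]
[0.016, 0.011, 0.613] [-0.0, -0.0, -0.474]
```

Emit:
send_rows([
  [1, 0, 0, 0, 0, 0, -0.474],
  [1, 0, 0, 0, 0, 0, -0.474],
  [1, 0, 0, 0, 0, 0, -0.474],
  [1, 0, 0, 0, 0, 0, -0.474],
  [1, 0, 0, 0, 0, 0, -0.474],
  [1, 0, 0, 0, 0, 0, -0.474],
  [1, 0, 0, 0, 0, 0, -0.474],
  [1, 0, 0, 0, 0, 0, -0.474],
  [1, 0, 0, 0, 0, 0, -0.474],
  [1, 0, 0, 0, 0, 0, -0.474],
  [1, 0, 0, 0, 0, 0, -0.474],
  [1, 0, 0, 0, 0, 0, -0.474],
  [1, 0, 0, 0, 0, 0, -0.474],
  [1, 0, 0, 0, 0, 0, -0.474],
])

```text
clock: 4.23
tcp_pos: [0.5769, 0.0622, 0.3921]
orientation: [0.223, -3.133, 0.0]
contact_force: [0.5, -0.2, -0.0]
grip_width: 0.0851
```

```bash
python3 - <<'E'
from h import *
o=r.get_obs(); print(o['clock'],o['tcp_pos'],o['joints'].round(2))
rows([(hnd(.054,.3),down(np.pi+th-.054)),(hnd(.054,.227),down(np.pi+th-.054))])
for n in ('top','side'):
  d=grab(n); P=proj(d,[hnd(.054,.258),hnd(.054,.177)]); print(n,P)
  c=P.mean(0).astype(int); im=cv2.cvtColor(d['pixels'],cv2.COLOR_RGB2BGR)
  for p in P: cv2.circle(im,tuple(p.astype(int)),2,(0,0,255),1)
  cr=im[max(c[1]-60,0):c[1]+60,max(c[0]-60,0):c[0]+60]; cv2.imwrite(f'pics/{n}1.png',cv2.resize(cr,(390,390),interpolation=cv2.INTER_CUBIC))
cv2.imwrite('pics/both1.png',np.hstack([cv2.imread('pics/top1.png'),cv2.imread('pics/side1.png')]))
E
```

```text
4.2333 [0.57687469 0.06216385 0.39211757] [ 0.49  0.34 -0.92  1.54  0.27  1.4   1.26]
[-0.009, 0.012, 0.614] [-0.0, -0.0, -0.001]
[-0.009, 0.012, 1.101] [-0.0, -0.0, -0.001]
top [[264.51782629 254.20382484]
 [268.96892715 262.57801341]]
side [[267.08177192 253.16173627]
 [271.32096328 272.21675225]]
```

View pics/both1.png

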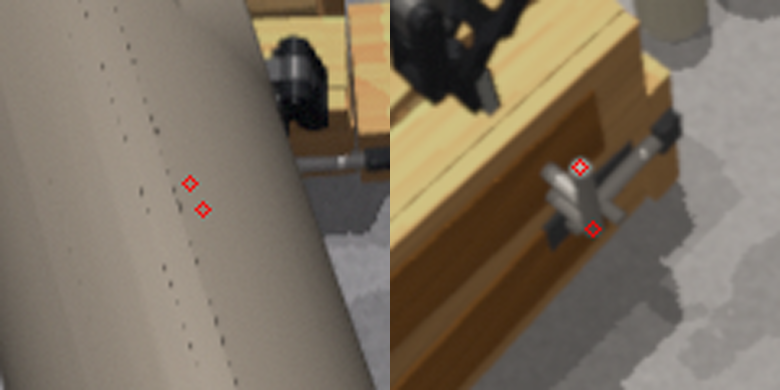

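The side view puts the projected handle top (red mark) on the bar's tip, so I'll descend and grip it.

Emit:
send_rows([
  [1, -0.01, 0.01, 0.3, 0, 0, 0],
  [1, -0.01, 0.01, 0.6, 0, 0, 0],
  [1, -0.01, 0.01, 0.8, 0, 0, 0],
  [1, -0.01, 0.01, 1, 0, 0, 0],
  [1, -0.01, 0.01, 1, 0, 0, 0],
])

```text
clock: 4.75
tcp_pos: [0.5746, 0.0626, 0.2362]
orientation: [0.226, -3.123, 0.002]
contact_force: [-0.9, -0.7, -0.1]
grip_width: 0.0857
```

Emit:
send_rows([
  [1, 0, 0, 0.09, 0, 0, 0],
  [1, 0, 0, 0.09, 0, 0, 0],
  [0, 0, 0, 0.09, 0, 0, 0],
  [0, 0, 0, 0.09, 0, 0, 0],
  [0, 0, 0, 0.09, 0, 0, 0],
  [0, 0, 0, 0.09, 0, 0, 0],
  [0, 0, 0, 0.09, 0, 0, 0],
  [0, 0, 0, 0.09, 0, 0, 0],
  [0, 0, 0, 0.09, 0, 0, 0],
  [0, 0, 0, 0.09, 0, 0, 0],
], squeeze=35)

```text
clock: 5.58
tcp_pos: [0.5784, 0.0639, 0.2293]
orientation: [-0.23, 3.133, -0.001]
contact_force: [-0.6, -2.1, 4.4]
grip_width: 0.0109
```

```bash
python3 - <<'E'
from h import *
o=r.get_obs(); print(o['clock'],o['tcp_pos'],o['joints'].round(2),o['contact_force'].round(1),o['grip_width'])
A=np.linspace(.054,1.0,15)[1:]
rows([(hnd(a,.2275),down(np.pi+th-a)) for a in A])
E
```

```text
5.5833 [0.57842089 0.06389678 0.22932322] [ 0.44  0.47 -0.87  1.75  0.4   1.1   1.16] [-0.6 -2.1  4.4] 0.010942164313730419
[0.106, 0.044, 0.012] [-0.0, 0.0, 0.022]
[0.206, 0.093, 0.012] [-0.0, 0.0, 0.044]
[0.302, 0.148, 0.012] [-0.0, 0.0, 0.065]
[0.395, 0.21, 0.012] [-0.0, 0.0, 0.087]
[0.483, 0.278, 0.012] [-0.0, 0.0, 0.108]
[0.566, 0.352, 0.012] [-0.0, 0.0, 0.13]
[0.645, 0.431, 0.011] [-0.0, 0.0, 0.151]
[0.717, 0.516, 0.011] [-0.0, 0.0, 0.173]
[0.784, 0.605, 0.011] [-0.0, 0.0, 0.194]
[0.845, 0.698, 0.011] [-0.0, 0.0, 0.216]
[0.899, 0.795, 0.011] [-0.0, 0.0, 0.237]
[0.946, 0.896, 0.011] [-0.0, 0.0, 0.259]
[0.987, 1.0, 0.011] [-0.0, 0.0, 0.28]
[1.02, 1.106, 0.011] [-0.0, 0.0, 0.302]
```

Gripped (opening 11 mm). Now the first part of the arc.

Emit:
send_rows([
  [0, 0.106, 0.044, 0, 0, 0, 0.022],
  [0, 0.206, 0.093, 0, 0, 0, 0.044],
  [0, 0.302, 0.148, 0, 0, 0, 0.065],
  [0, 0.395, 0.21, 0, 0, 0, 0.087],
  [0, 0.483, 0.278, 0, 0, 0, 0.108],
  [0, 0.566, 0.352, 0, 0, 0, 0.13],
  [0, 0.645, 0.431, 0, 0, 0, 0.151],
  [0, 0.717, 0.516, 0, 0, 0, 0.173],
  [0, 0.784, 0.605, 0, 0, 0, 0.194],
  [0, 0.845, 0.698, 0, 0, 0, 0.216],
  [0, 0.899, 0.795, 0, 0, 0, 0.237],
  [0, 0.899, 0.795, 0, 0, 0, 0.237],
])

```text
clock: 6.58
tcp_pos: [0.4258, 0.166, 0.2293]
orientation: [0.923, 3.002, 0.004]
contact_force: [2.4, 2.6, 0.6]
grip_width: 0.0111
```

```bash
python3 - <<'E'
from h import *
def ang(p): 
    q=Rc.T@(p[:2]-tc)-[0,.157]; return np.arctan2(-q[0],-q[1])-np.arctan2(.085,.232),np.hypot(*q)
o=r.get_obs(); print(o['clock'],o['tcp_pos'],o['joints'].round(2),o['contact_force'].round(1),o['grip_width'],ang(o['tcp_pos']))
A=np.linspace(.797,1.6,13)[1:]
rows([(hnd(a,.2275),down(np.pi+th-a)) for a in A])
E
```

```text
6.5833 [0.42578579 0.16599963 0.22926712] [ 0.26  0.22 -0.85  2.03  0.2   0.97  0.28] [2.4 2.6 0.6] 0.011115645222389338 (np.float64(0.8140791279356091), np.float64(0.2464808114264791))
[0.077, 0.028, 0.012] [0.001, -0.0, 0.022]
[0.176, 0.076, 0.012] [0.001, -0.0, 0.043]
[0.272, 0.131, 0.012] [0.001, -0.0, 0.065]
[0.364, 0.192, 0.012] [0.001, -0.0, 0.086]
[0.451, 0.259, 0.012] [0.001, -0.0, 0.107]
[0.534, 0.332, 0.013] [0.001, -0.0, 0.129]
[0.612, 0.41, 0.013] [0.001, -0.0, 0.15]
[0.684, 0.493, 0.013] [0.001, -0.0, 0.171]
[0.75, 0.581, 0.013] [0.001, -0.0, 0.192]
[0.811, 0.673, 0.014] [0.001, -0.0, 0.214]
[0.865, 0.769, 0.014] [0.001, -0.0, 0.235]
[0.913, 0.868, 0.014] [0.001, -0.0, 0.256]
```

Emit:
send_rows([
  [0, 0.077, 0.028, 0, 0, 0, 0.022],
  [0, 0.176, 0.076, 0, 0, 0, 0.043],
  [0, 0.272, 0.131, 0, 0, 0, 0.065],
  [0, 0.364, 0.192, 0, 0, 0, 0.086],
  [0, 0.451, 0.259, 0, 0, 0, 0.107],
  [0, 0.534, 0.332, 0, 0, 0, 0.129],
  [0, 0.612, 0.41, 0, 0, 0, 0.15],
  [0, 0.684, 0.493, 0, 0, 0, 0.171],
  [0, 0.75, 0.581, 0, 0, 0, 0.192],
  [0, 0.811, 0.673, 0, 0, 0, 0.214],
  [0, 0.865, 0.769, 0, 0, 0, 0.235],
  [0, 0.913, 0.868, 0, 0, 0, 0.256],
  [0, 0.913, 0.868, 0, 0, 0, 0.256],
])

```text
clock: 7.67
tcp_pos: [0.3867, 0.3509, 0.2293]
orientation: [-2.024, -2.4, -0.004]
contact_force: [-2.3, 2.0, 7.4]
grip_width: 0.0107
```

```bash
python3 - <<'E'
from h import *
def ang(p): 
    q=Rc.T@(p[:2]-tc)-[0,.157]; return np.arctan2(-q[0],-q[1])-np.arctan2(.085,.232),np.hypot(*q)
o=r.get_obs(); print(o['clock'],o['tcp_pos'],o['joints'].round(2),o['contact_force'].round(1),o['grip_width'],ang(o['tcp_pos']))
A=np.linspace(1.6,1.9,6)[1:]
rows([(hnd(a,.2275),down(np.pi+th-a)) for a in A])
E
```

```text
7.6667 [0.38670622 0.35091467 0.2292632 ] [-0.22  0.33 -0.76  1.89  0.27  1.02 -0.93] [-2.3  2.   7.4] 0.010651836687971188 (np.float64(1.601689340036574), np.float64(0.24608261039477317))
[0.091, 0.029, 0.012] [0.0, -0.001, 0.019]
[0.181, 0.072, 0.012] [0.0, -0.001, 0.038]
[0.267, 0.119, 0.013] [0.0, -0.001, 0.057]
[0.351, 0.172, 0.013] [-0.0, -0.001, 0.077]
[0.431, 0.229, 0.013] [-0.0, -0.001, 0.096]
```

Emit:
send_rows([
  [0, 0.09, 0.03, 0, 0, 0, 0.019],
  [0, 0.18, 0.07, 0, 0, 0, 0.038],
  [0, 0.267, 0.12, 0, 0, 0, 0.057],
  [0, 0.35, 0.17, 0, 0, 0, 0.077],
  [0, 0.43, 0.23, 0, 0, 0, 0.096],
  [0, 0.43, 0.23, 0, 0, 0, 0.096],
  [1, 0.43, 0.23, 0, 0, 0, 0.096],
  [1, 0.43, 0.23, 0, 0, 0, 0.096],
  [1, 0.43, 0.23, 0, 0, 0, 0.096],
  [1, 0.43, 0.23, 0, 0, 0, 0.096],
  [1, 0.43, 0.23, 0, 0, 0, 0.096],
  [1, 0.43, 0.23, 0, 0, 0, 0.096],
  [1, 0.43, 0.23, -0.25, 0, 0, 0.096],
  [1, 0.43, 0.23, -0.5, 0, 0, 0.096],
  [1, 0.43, 0.23, -0.75, 0, 0, 0.096],
  [1, 0.43, 0.23, -1, 0, 0, 0.096],
  [1, 0.43, 0.23, -1, 0, 0, 0.096],
])

```text
clock: 9.08
tcp_pos: [0.4117, 0.4194, 0.3871]
orientation: [-2.363, -2.069, -0.02]
contact_force: [0.1, 1.0, 1.1]
grip_width: 0.0855
```

```bash
python3 - <<'E'
from h import *
o=r.get_obs(); print(o['clock'],o['tcp_pos'],o['joints'].round(2),o['contact_force'].round(1),o['grip_width'])
d=grab('top','top2')
e=grab('side'); T=proj(e,cup(-.03+.0,0,.238)); print(T,proj(d,cup(-.03,0,.238)))
im=np.hstack([d['pixels'][60:360,100:460],e['pixels'][60:360,30:390]])
cv2.imwrite('pics/both2.png',cv2.cvtColor(cv2.resize(im,(798,332)),cv2.COLOR_RGB2BGR))
E
```

```text
9.0833 [0.41166021 0.41938628 0.38713138] [-0.34  0.3  -0.71  1.55  0.2   1.36 -1.21] [0.1 1.  1.1] 0.08545850301713816
[[212.04602867 264.3876593 ]] [[222.94484766 221.56569611]]
```

View pics/both2.png

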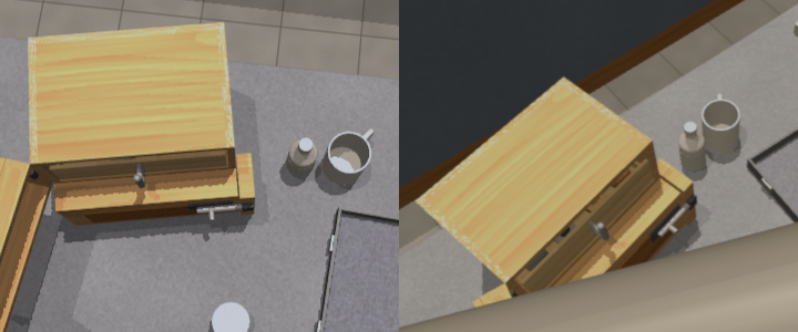

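The door is about 1.9 rad open and the tray's pull bar is visible at roughly (225,212) in top and (213,266) in side. I'll zoom on both for the tip.

```bash
python3 - <<'E'
from h import *
d=grab('top');e=grab('side')
a=cv2.resize(d['pixels'][190:240,200:250],(400,400),interpolation=cv2.INTER_CUBIC)
b=cv2.resize(e['pixels'][240:290,190:240],(400,400),interpolation=cv2.INTER_CUBIC)
cv2.imwrite('pics/z3.png',cv2.cvtColor(np.hstack([a,b]),cv2.COLOR_RGB2BGR))
for x in(0,-.02,-.01,.01,.02): print(x,proj(d,cup(x,0,.238)),proj(d,cup(x,0,.19)),proj(e,cup(x,0,.238)))
E
```

```text
0 [[222.15400012 204.93421485]] [[226.69796013 212.10170963]] [[199.83283332 254.50535502]]
-0.02 [[222.68012296 215.99854975]] [[227.21834774 222.69057124]] [[207.94671576 261.07070117]]
-0.01 [[222.41650943 210.45477161]] [[226.95763268 217.38553409]] [[203.87574831 257.77667877]]
0.01 [[221.89258808 199.43673388]] [[226.43932383 206.83897089]] [[195.81768185 251.2564961 ]]
0.02 [[221.63226647 193.96218432]] [[226.18171759 201.59719189]] [[191.83000887 248.02987141]]
```

View pics/z3.png

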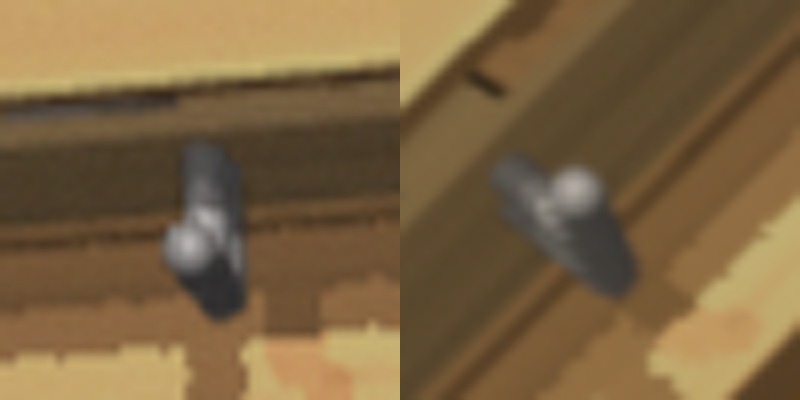

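```bash
python3 - <<'E'
from h import *
rows([(cup(-.029,0,.387),down(np.pi+th))]); print(cup(-.029,0,.217))
E
```

```text
[-1.587, 1.698, -0.061] [-0.001, 0.0, -0.605]
[0.63118293 0.14635481 0.217     ]
```

Emit:
send_rows([
  [1, -0.8, 0.85, 0, 0, 0, 0],
  [1, -0.8, 0.85, 0, 0, 0, 0],
  [1, -0.8, 0.85, 0, 0, 0, 0],
  [1, -0.8, 0.85, 0, 0, 0, 0],
  [1, -0.8, 0.85, 0, 0, 0, -0.3],
  [1, -0.8, 0.85, 0, 0, 0, -0.3],
  [1, -0.8, 0.85, 0, 0, 0, -0.3],
  [1, -0.8, 0.85, 0, 0, 0, -0.3],
  [1, -0.8, 0.85, 0, 0, 0, -0.3],
  [1, -0.8, 0.85, 0, 0, 0, -0.3],
  [1, -0.8, 0.85, 0, 0, 0, -0.3],
  [1, -0.8, 0.85, 0, 0, 0, -0.3],
])

```text
clock: 10.28
tcp_pos: [0.5204, 0.2801, 0.3767]
orientation: [-1.156, -2.919, 0.004]
contact_force: [0.8, -0.0, -0.2]
grip_width: 0.0853
```

```bash
python3 - <<'E'
from h import *
rows([(cup(-.029,0,.387),down(np.pi+th))]); print(r.get_obs()['joints'].round(2))
E
```

```text
[-1.149, -0.145, -0.07] [-0.001, -0.001, -0.303]
[ 0.01  0.34 -0.8   1.54  0.25  1.37  0.  ]
```

Emit:
send_rows([
  [1, -0.95, -0.12, 0, 0, 0, -0.303],
  [1, -0.95, -0.12, 0, 0, 0, -0.303],
  [1, -0.95, -0.12, 0, 0, 0, -0.303],
  [1, -0.95, -0.12, 0, 0, 0, -0.303],
  [1, -0.95, -0.12, 0, 0, 0, -0.303],
  [1, -0.95, -0.12, 0, 0, 0, -0.303],
  [1, -0.95, -0.12, 0, 0, 0, -0.303],
  [1, -0.95, -0.12, 0, 0, 0, -0.303],
  [1, -0.95, -0.12, 0, 0, 0, -0.303],
  [1, -0.95, -0.12, 0, 0, 0, -0.303],
])

```text
clock: 11.12
tcp_pos: [0.6113, 0.1691, 0.3772]
orientation: [0.296, -3.125, 0.0]
contact_force: [0.2, 0.1, 0.6]
grip_width: 0.0852
```

```bash
python3 - <<'E'
from h import *
rows([(cup(-.029,0,.387),down(np.pi+th)),(cup(-.029,0,.217),down(np.pi+th))]); print(r.get_obs()['joints'].round(2))
E
```

```text
[-0.101, -0.174, -0.066] [-0.0, -0.001, -0.003]
[-0.104, -0.174, 1.068] [-0.0, -0.001, -0.003]
[ 0.27  0.47 -0.93  1.43  0.37  1.43  1.1 ]
```

Emit:
send_rows([
  [1, -0.1, -0.175, 0, 0, 0, 0],
  [1, -0.1, -0.175, 0, 0, 0, 0],
  [1, -0.1, -0.175, 0.2, 0, 0, 0],
  [1, -0.1, -0.175, 0.4, 0, 0, 0],
  [1, -0.1, -0.175, 0.6, 0, 0, 0],
  [1, -0.1, -0.175, 0.8, 0, 0, 0],
  [1, -0.1, -0.175, 0.8, 0, 0, 0],
])

```text
clock: 11.7
tcp_pos: [0.6283, 0.1443, 0.2518]
orientation: [0.295, -3.117, 0.005]
contact_force: [-0.5, -1.3, -1.7]
grip_width: 0.0855
```

```bash
python3 - <<'E'
from h import *
rows([(cup(-.029,0,.217),down(np.pi+th))]); print(r.get_obs()['contact_force'].round(2))
E
```

```text
[-0.024, 0.01, 0.232] [-0.001, -0.003, -0.003]
[-0.51 -1.32 -1.69]
```

Down, close and pull: out along tool +x (cupboard −x), 172 mm in total, in two calls.

Emit:
send_rows([
  [1, -0.015, 0.01, 0.12, 0, 0, 0],
  [1, -0.015, 0.01, 0.22, 0, 0, 0],
  [1, -0.015, 0.01, 0.22, 0, 0, 0],
  [0, -0.015, 0.01, 0.22, 0, 0, 0],
  [0, -0.015, 0.01, 0.22, 0, 0, 0],
  [0, -0.015, 0.01, 0.22, 0, 0, 0],
  [0, -0.015, 0.01, 0.22, 0, 0, 0],
  [0, -0.015, 0.01, 0.22, 0, 0, 0],
  [0, -0.015, 0.01, 0.22, 0, 0, 0],
  [0, -0.015, 0.01, 0.22, 0, 0, 0],
  [0, 0.05, 0.01, 0.22, 0, 0, 0],
  [0, 0.15, 0.01, 0.22, 0, 0, 0],
  [0, 0.25, 0.01, 0.22, 0, 0, 0],
  [0, 0.35, 0.01, 0.22, 0, 0, 0],
  [0, 0.45, 0.01, 0.22, 0, 0, 0],
  [0, 0.55, 0.01, 0.22, 0, 0, 0],
  [0, 0.55, 0.01, 0.22, 0, 0, 0],
], squeeze=40)

```text
clock: 13.12
tcp_pos: [0.549, 0.1291, 0.2265]
orientation: [0.297, -3.127, 0.009]
contact_force: [-0.5, -6.8, 4.4]
grip_width: 0.0099
```

```bash
python3 - <<'E'
from h import *
o=r.get_obs(); print(Rc.T@(o['tcp_pos'][:2]-tc),o['grip_width'],o['joints'].round(2))
rows([(cup(-.029-.167,0,.217),down(np.pi+th))]); print(o['contact_force'].round(2))
E
```

```text
[-0.11297104 -0.0007005 ] 0.009940003983799899 [ 0.37  0.46 -0.93  1.8   0.42  1.1   1.05]
[0.553, -0.0, 0.064] [-0.002, -0.0, -0.003]
[-0.48 -6.78  4.38]
```

Emit:
send_rows([
  [0, 0.1, 0, 0, 0, 0, 0],
  [0, 0.2, 0, 0, 0, 0, 0],
  [0, 0.3, 0, 0, 0, 0, 0],
  [0, 0.4, 0, 0, 0, 0, 0],
  [0, 0.48, 0, 0, 0, 0, 0],
  [0, 0.54, 0, 0, 0, 0, 0],
  [0, 0.555, 0, 0, 0, 0, 0],
  [0, 0.555, 0, 0, 0, 0, 0],
  [0, 0.555, 0, 0, 0, 0, 0],
])

```text
clock: 13.87
tcp_pos: [0.4692, 0.1129, 0.2264]
orientation: [-0.295, 3.127, -0.01]
contact_force: [0.1, -10.1, 7.7]
grip_width: 0.0099
```

Emit:
send_rows([
  [1, 0, 0, 0, 0, 0, 0],
  [1, 0, 0, 0, 0, 0, 0],
  [1, 0, 0, 0, 0, 0, 0],
  [1, 0, 0, 0, 0, 0, 0],
  [1, 0, 0, 0, 0, 0, 0],
  [1, 0, 0, 0, 0, 0, 0],
  [1, 0, 0, -0.25, 0, 0, 0],
  [1, 0, 0, -0.5, 0, 0, 0],
  [1, 0, 0, -0.75, 0, 0, 0],
  [1, 0, 0, -1, 0, 0, 0],
  [1, 0, 0, -1, 0, 0, 0],
])

```text
clock: 14.78
tcp_pos: [0.4712, 0.1189, 0.3827]
orientation: [-0.299, 3.116, 0.002]
contact_force: [0.6, 1.5, -0.4]
grip_width: 0.0856
```

```bash
python3 - <<'E'
from h import *
o=r.get_obs(); print(Rc.T@(o['tcp_pos'][:2]-tc),o['tcp_pos'],o['joints'].round(2))
d=grab('top','top4'); e=grab('side','side4')
im=np.hstack([d['pixels'][60:360,60:420],e['pixels'][60:360,30:390]])
cv2.imwrite('pics/both4.png',cv2.cvtColor(cv2.resize(im,(798,332)),cv2.COLOR_RGB2BGR))
E
```

```text
[-0.19130151  0.0046139 ] [0.47115856 0.11887268 0.38271622] [ 0.6   0.16 -1.07  1.75  0.14  1.31  1.26]
```

View pics/both4.png

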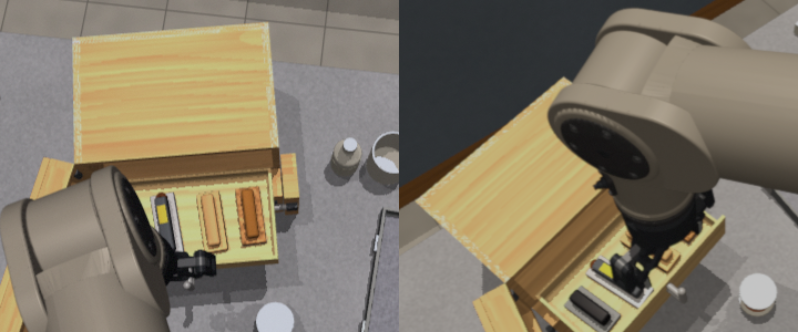

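Tray out (about 166 mm). Four things are present, left to right: float, plane (black/yellow ridge), brush (light wood) and cork block (brown). I'll move the arm aside for a clear view.

Emit:
send_rows([
  [1, 0.1, -1, 0, 0, 0, 0],
  [1, 0.1, -1, 0, 0, 0, 0],
  [1, 0.1, -1, 0, 0, 0, 0],
  [1, 0.1, -1, 0, 0, 0, 0],
  [1, 0.1, -1, 0, 0, 0, 0],
])

```text
clock: 15.3
tcp_pos: [0.4815, -0.0409, 0.3733]
orientation: [0.284, -3.125, 0.001]
contact_force: [0.9, -0.1, 0.2]
grip_width: 0.0854
```

Emit:
send_rows([
  [1, 0, -1, 0, 0, 0, 0],
  [1, 0, -1, 0, 0, 0, 0],
  [1, 0, -1, 0, 0, 0, 0],
  [1, 0, -1, 0, 0, 0, 0],
  [1, 0, -1, 0, 0, 0, 0],
])

```text
clock: 15.72
tcp_pos: [0.5099, -0.1875, 0.3728]
orientation: [0.285, -3.125, -0.002]
contact_force: [0.2, -0.6, -0.3]
grip_width: 0.0854
```

```bash
python3 - <<'E'
from h import *
o=r.get_obs(); print(o['tcp_pos'],o['joints'].round(2))
d=grab('top','top5'); e=grab('side','side5')
C=cup(-.166+.075,0,.165)
for n,q in(('t',d),('s',e)): 
  u=proj(q,C)[0].astype(int); print(n,u,'crop origin',u-[65,65])
  cv2.imwrite(f'pics/{n}5.png',cv2.resize(cv2.cvtColor(q['pixels'],cv2.COLOR_RGB2BGR)[u[1]-65:u[1]+65,max(0,u[0]-65):u[0]+65],(520,520),interpolation=cv2.INTER_CUBIC))
cv2.imwrite('pics/full5.png',np.hstack([cv2.resize(cv2.imread('pics/t5.png'),(400,400)),cv2.resize(cv2.imread('pics/s5.png'),(400,400))]))
E
```

```text
[ 0.50986882 -0.18748043  0.37281479] [ 0.95  0.26 -0.86  1.65  0.2   1.33  1.81]
t [231 263] crop origin [166 198]
s [243 300] crop origin [178 235]
```

View pics/full5.png

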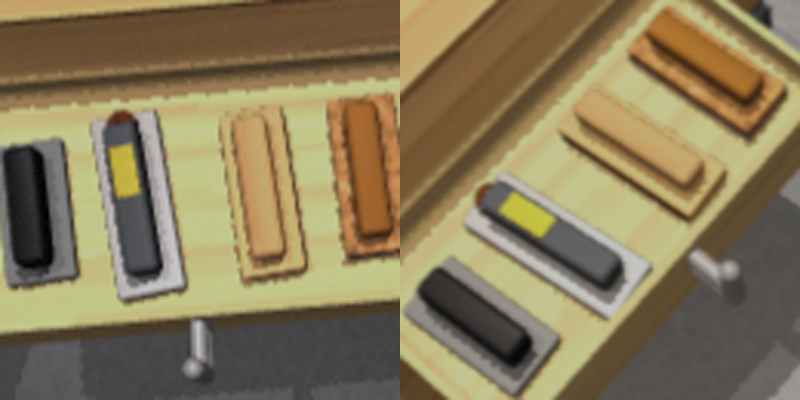

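```bash
python3 - <<'E'
from h import *
d=r.grab_frame('top'); e=r.grab_frame('side')
s=130/400
T=dict(float=((22,148),(35,268)),plane=((120,122),(145,278)),brush=((250,115),(268,262)),cork=((358,100),(377,235)))
S=dict(float=((430,278),(520,352)),plane=((492,195),(612,280)),brush=((585,100),(692,178)),cork=((657,18),(755,92)))
for n in T:
  a,b=[onz(d,(166+x*s,198+y*s),.193)[:2] for x,y in T[n]]
  p,q=[onz(e,(178+(x-400)*s,235+y*s),.193)[:2] for x,y in S[n]]
  v=a-b; w=p-q
  print(n,'top',((a+b)/2).round(4),'side',((p+q)/2).round(4),'yaw-th',round(np.arctan2(v[1],v[0])-th,3),round(np.arctan2(w[1],w[0])-th,3),'len',np.linalg.norm(v).round(3),'cup',(Rc.T@((a+b)/2-tc)).round(3))
for n,(x,y) in dict(A=(-.068,-.036),B=(.068,-.036),C=(-.068,.042),D=(.068,.042)).items(): print(n,case(x,y,0).round(4))
E
```

```text
float top [0.5507 0.228 ] side [0.55   0.2303] yaw-th 0.077 0.029 len 0.072 cup [-0.092  0.096]
plane top [0.5626 0.1688] side [0.5601 0.172 ] yaw-th 0.115 0.076 len 0.094 cup [-0.092  0.036]
brush top [0.5778 0.0966] side [0.5776 0.0987] yaw-th 0.064 0.039 len 0.088 cup [-0.091 -0.038]
cork top [0.5974 0.0355] side [0.5959 0.0352] yaw-th 0.068 0.001 len 0.081 cup [-0.084 -0.102]
A [ 0.4402 -0.3091  0.    ]
B [ 0.576  -0.3171  0.    ]
C [ 0.4448 -0.2313  0.    ]
D [ 0.5805 -0.2392  0.    ]
```

```bash
cat >> h.py <<'E'
OB=dict(float=(.5503,.2285,.05),plane=(.5615,.1702,.09),brush=(.5777,.0975,.05),cork=(.5968,.0354,.035))
PL=dict(A=(-.068,-.036),B=(.068,-.036),C=(-.068,.042),D=(.068,.042))
def pk(n,z): x,y,w=OB[n]; return np.array([x,y,z]),down(np.pi+th+w)
def pl(n,z): return case(*PL[n],z),down(np.pi+thk)
E
python3 - <<'E'
from h import *
rows([pk('brush',.30)])
E
```

```text
[-0.795, 1.72, 0.501] [0.001, -0.0, -0.017]
```

Emit:
send_rows([
  [0.53, -0.4, 0.86, 0, 0, 0, 0],
  [0.53, -0.4, 0.86, 0, 0, 0, 0],
  [0.53, -0.4, 0.86, 0, 0, 0, 0],
  [0.53, -0.4, 0.86, 0.25, 0, 0, 0],
  [0.53, -0.4, 0.86, 0.25, 0, 0, 0],
  [0.53, -0.4, 0.86, 0.25, 0, 0, 0],
])

```text
clock: 16.42
tcp_pos: [0.5437, -0.0396, 0.3371]
orientation: [0.309, -3.123, -0.001]
contact_force: [0.4, -0.8, -0.7]
grip_width: 0.045
```

Emit:
send_rows([
  [0.53, -0.4, 0.86, 0.25, 0, 0, -0.017],
  [0.53, -0.4, 0.86, 0.25, 0, 0, -0.017],
  [0.53, -0.4, 0.86, 0.25, 0, 0, -0.017],
  [0.53, -0.4, 0.86, 0.25, 0, 0, -0.017],
  [0.53, -0.4, 0.86, 0.25, 0, 0, -0.017],
  [0.53, -0.4, 0.86, 0.25, 0, 0, -0.017],
])

```text
clock: 16.92
tcp_pos: [0.5796, 0.0964, 0.3016]
orientation: [-0.387, 3.117, 0.0]
contact_force: [-0.3, -0.9, 0.1]
grip_width: 0.0452
```

```bash
python3 - <<'E'
from h import *
rows([pk('brush',.184)]);print(r.get_obs()['joints'].round(2),r.get_obs()['grip_width'])
E
```

```text
[0.011, 0.01, 0.784] [0.0, 0.0, -0.001]
[ 0.43  0.43 -0.93  1.65  0.36  1.24  1.24] 0.0451692055037952
```

Emit:
send_rows([
  [0.53, 0.01, 0.01, 0.25, 0, 0, 0],
  [0.53, 0.01, 0.01, 0.5, 0, 0, 0],
  [0.53, 0.01, 0.01, 0.68, 0, 0, 0],
  [0.53, 0.01, 0.01, 0.78, 0, 0, 0],
  [0.53, 0.01, 0.01, 0.78, 0, 0, 0],
  [0, 0.01, 0.01, 0.78, 0, 0, 0],
  [0, 0.01, 0.01, 0.78, 0, 0, 0],
  [0, 0.01, 0.01, 0.78, 0, 0, 0],
  [0, 0.01, 0.01, 0.78, 0, 0, 0],
  [0, 0.01, 0.01, 0.78, 0, 0, 0],
  [0, 0.01, 0.01, 0.78, 0, 0, 0],
], squeeze=60)

```text
clock: 17.83
tcp_pos: [0.5788, 0.0956, 0.1855]
orientation: [-0.381, 3.116, -0.002]
contact_force: [-0.3, -2.5, 6.9]
grip_width: 0.0186
```

Emit:
send_rows([
  [0, 0, 0, -0.1, 0, 0, 0],
  [0, 0, 0, -0.3, 0, 0, 0],
  [0, 0, 0, -0.5, 0, 0, 0],
  [0, 0, 0, -0.5, 0, 0, 0],
])

```text
clock: 18.17
tcp_pos: [0.5803, 0.0979, 0.265]
orientation: [-0.382, 3.109, 0.001]
contact_force: [2.0, 1.4, -0.1]
grip_width: 0.0186
```

```bash
python3 - <<'E'
from h import *
rows([pl('B',.25)]);print(r.get_obs()['contact_force'].round(2),r.get_obs()['grip_width'])
E
```

```text
[0.698, -2.677, 0.094] [0.0, 0.003, 0.096]
[ 1.98  1.41 -0.14] 0.018641765475685877
```

Emit:
send_rows([
  [0, 0.12, -0.45, 0, 0, 0, 0],
  [0, 0.24, -0.9, 0, 0, 0, 0],
  [0, 0.24, -0.9, 0, 0, 0, 0],
  [0, 0.24, -0.9, 0, 0, 0, 0],
  [0, 0.24, -0.9, 0, 0, 0, 0],
])

```text
clock: 18.58
tcp_pos: [0.5751, -0.0501, 0.2581]
orientation: [0.369, -3.118, 0.005]
contact_force: [-0.1, -0.7, -1.5]
grip_width: 0.0188
```

Emit:
send_rows([
  [0, 0.24, -0.9, 0, 0, 0, 0],
  [0, 0.24, -0.9, 0, 0, 0, 0],
  [0, 0.24, -0.9, 0, 0, 0, 0],
  [0, 0.24, -0.9, 0, 0, 0, 0],
  [0, 0.24, -0.9, 0, 0, 0, 0],
])

```text
clock: 19.0
tcp_pos: [0.5724, -0.1888, 0.258]
orientation: [0.37, -3.119, 0.003]
contact_force: [-1.1, -1.0, -1.1]
grip_width: 0.0185
```

Emit:
send_rows([
  [0, 0.22, -0.87, 0, 0, 0, 0.096],
  [0, 0.22, -0.87, 0, 0, 0, 0.096],
  [0, 0.22, -0.87, 0, 0, 0, 0.096],
  [0, 0.22, -0.87, 0, 0, 0, 0.096],
  [0, 0.22, -0.87, 0, 0, 0, 0.096],
  [0, 0.22, -0.87, 0, 0, 0, 0.096],
])

```text
clock: 19.5
tcp_pos: [0.573, -0.3165, 0.2585]
orientation: [0.089, 3.14, 0.002]
contact_force: [1.0, 0.7, -0.5]
grip_width: 0.0192
```

```bash
python3 - <<'E'
from h import *
rows([pl('B',.031)]);print(r.get_obs()['joints'].round(2),r.get_obs()['grip_width'])
d=grab('top'); e=grab('side')
im=np.hstack([d['pixels'][200:440,340:640],e['pixels'][80:320,300:600]])
cv2.imwrite('pics/b6.png',cv2.cvtColor(cv2.resize(im,(800,320)),cv2.COLOR_RGB2BGR))
E
```

```text
[-0.02, -0.005, 1.517] [0.0, 0.0, 0.001]
[ 0.92  0.53 -0.75  1.55  0.38  1.21  1.63] 0.019179732579460262
```

View pics/b6.png

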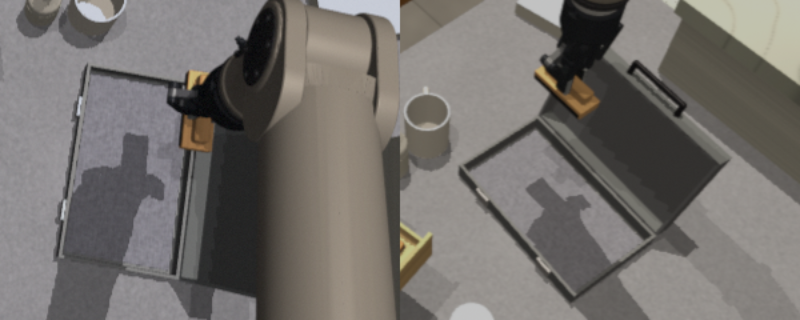

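The brush is held, but the wrist and forearm lean over the raised lid, which is risky for the descent. I'll flip the tool half a turn (same grasp) so the elbow moves to the other side.

Emit:
send_rows([
  [0, 0, 0.2, -0.2, 0, 0, 0.5],
  [0, 0, 0.2, -0.2, 0, 0, 0.5],
  [0, 0, 0.2, -0.2, 0, 0, 0.5],
  [0, 0, 0.2, -0.2, 0, 0, 0.5],
  [0, 0, 0.2, -0.2, 0, 0, 0.5],
  [0, 0, 0.2, -0.2, 0, 0, 0.5],
  [0, 0, 0.2, -0.2, 0, 0, 0.5],
  [0, 0, 0.2, -0.2, 0, 0, 0.5],
  [0, 0, 0.2, -0.2, 0, 0, 0.5],
  [0, 0, 0.2, -0.2, 0, 0, 0.5],
  [0, 0, 0.2, -0.2, 0, 0, 0.5],
  [0, 0, 0.2, -0.2, 0, 0, 0.5],
  [0, 0, 0.2, -0.2, 0, 0, 0.5],
  [0, 0, 0.2, -0.2, 0, 0, 0.5],
])

```text
clock: 20.77
tcp_pos: [0.575, -0.2849, 0.2891]
orientation: [-2.282, -2.158, -0.001]
contact_force: [0.1, -0.4, -1.7]
grip_width: 0.0185
```

Emit:
send_rows([
  [0, 0, 0, 0, 0, 0, 0.5],
  [0, 0, 0, 0, 0, 0, 0.5],
  [0, 0, 0, 0, 0, 0, 0.5],
  [0, 0, 0, 0, 0, 0, 0.5],
  [0, 0, 0, 0, 0, 0, 0.5],
  [0, 0, 0, 0, 0, 0, 0.5],
  [0, 0, 0, 0, 0, 0, 0.5],
  [0, 0, 0, 0, 0, 0, 0.5],
  [0, 0, 0, 0, 0, 0, 0.5],
  [0, 0, 0, 0, 0, 0, 0.5],
  [0, 0, 0, 0, 0, 0, 0.5],
  [0, 0, 0, 0, 0, 0, 0.5],
  [0, 0, 0, 0, 0, 0, 0.5],
  [0, 0, 0, 0, 0, 0, 0.5],
])

```text
clock: 21.93
tcp_pos: [0.5748, -0.2857, 0.2888]
orientation: [-3.14, 0.086, -0.0]
contact_force: [-0.4, 0.6, -1.4]
grip_width: 0.0187
```

```bash
sed -i 's/^def pl(.*/def pl(n,z): return case(*PL[n],z),down(thk)/; s/down(np.pi+th+w)$/down(th+w)/' h.py; python3 - <<'E'
from h import *
o=r.get_obs(); rows([pl('B',.031)]);print(o['tcp_pos'],o['joints'].round(2),o['grip_width'])
d=grab('top'); e=grab('side')
im=np.hstack([d['pixels'][180:480,280:640],e['pixels'][80:380,280:640]])
cv2.imwrite('pics/b7.png',cv2.cvtColor(cv2.resize(im,(800,333)),cv2.COLOR_RGB2BGR))
E
```

```text
[0.019, 0.209, 1.719] [-0.0, -0.0, 0.001]
[ 0.57484789 -0.28572388  0.28881847] [ 0.47  0.39 -0.15  1.58  0.06  1.18 -1.31] 0.018703283226137544
```

View pics/b7.png

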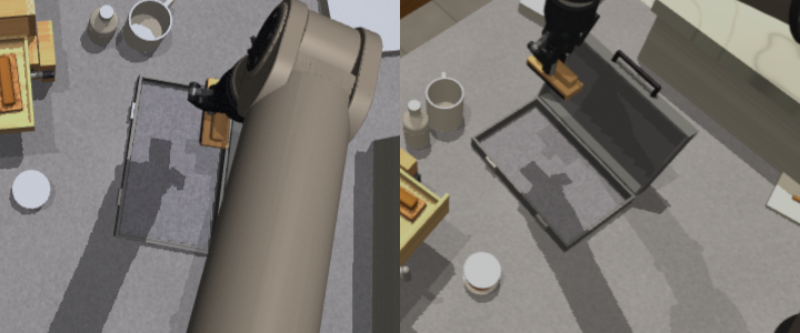

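Placing the things lengthwise along the case's y, with the tool a quarter turn back (near-neutral wrist), keeps them farther from the lid: four slots at 68 mm pitch. I'll use that.

```bash
cat >> h.py <<'E'
PL=dict(A=(.102,.012),B=(.034,.012),C=(-.034,.012),D=(-.102,.012))
def pl(n,z): return case(*PL[n],z),down(thk+np.pi/2)
E
python3 - <<'E'
from h import *
rows([pl('A',.2)])
E
```

```text
[0.248, -0.113, 0.592] [-0.0, -0.0, -0.498]
```

Emit:
send_rows([
  [0, 0.25, -0.11, 0, 0, 0, -0.5],
  [0, 0.25, -0.11, 0, 0, 0, -0.5],
  [0, 0.25, -0.11, 0, 0, 0, -0.5],
  [0, 0.25, -0.11, 0, 0, 0, -0.5],
  [0, 0.25, -0.11, 0, 0, 0, -0.5],
  [0, 0.25, -0.11, 0, 0, 0, -0.5],
  [0, 0.25, -0.11, 0, 0, 0, -0.5],
  [0, 0.25, -0.11, 0, 0, 0, -0.5],
  [0, 0.25, -0.11, 0, 0, 0, -0.5],
  [0, 0.25, -0.11, 0, 0, 0, -0.5],
  [0, 0.25, -0.11, 0.2, 0, 0, -0.5],
  [0, 0.25, -0.11, 0.4, 0, 0, -0.5],
  [0, 0.25, -0.11, 0.6, 0, 0, -0.5],
  [0, 0.25, -0.11, 0.6, 0, 0, -0.5],
  [0, 0.25, -0.11, 0.6, 0, 0, -0.5],
])

```text
clock: 23.28
tcp_pos: [0.6118, -0.2729, 0.1977]
orientation: [-2.282, -2.155, 0.001]
contact_force: [-0.2, -0.0, -0.2]
grip_width: 0.0187
```

```bash
python3 - <<'E'
from h import *
o=r.get_obs(); rows([pl('A',.033)]);print(o['tcp_pos'],o['joints'].round(2),o['grip_width'],o['contact_force'].round(1))
E
```

```text
[0.01, 0.009, 1.098] [-0.001, -0.001, 0.0]
[ 0.61184537 -0.27286649  0.19766129] [ 0.64  0.55 -0.45  1.58  0.26  1.07  0.07] 0.01867859311067786 [-0.2 -0.  -0.2]
```

Emit:
send_rows([
  [0, 0, 0, 0.2, 0, 0, 0],
  [0, 0, 0, 0.45, 0, 0, 0],
  [0, 0, 0, 0.7, 0, 0, 0],
  [0, 0, 0, 0.85, 0, 0, 0],
  [0, 0, 0, 0.95, 0, 0, 0],
  [0, 0, 0, 1, 0, 0, 0],
  [0, 0, 0, 1, 0, 0, 0],
])

```text
clock: 23.87
tcp_pos: [0.6135, -0.2733, 0.0492]
orientation: [2.284, 2.156, 0.0]
contact_force: [-1.1, -0.2, -1.2]
grip_width: 0.019
```

Emit:
send_rows([
  [0, 0, 0, 0.05, 0, 0, 0],
  [0, 0, 0, 0.08, 0, 0, 0],
  [0, 0, 0, 0.08, 0, 0, 0],
])

```text
clock: 24.12
tcp_pos: [0.6131, -0.2735, 0.0372]
orientation: [2.284, 2.156, 0.0]
contact_force: [-0.5, -0.1, -2.1]
grip_width: 0.0188
```

Emit:
send_rows([
  [0, 0, 0, 0.03, 0, 0, 0],
  [0, 0, 0, 0.03, 0, 0, 0],
  [0.42, 0, 0, 0.03, 0, 0, 0],
  [0.42, 0, 0, 0.03, 0, 0, 0],
  [0.42, 0, 0, 0.03, 0, 0, 0],
  [0.42, 0, 0, 0.03, 0, 0, 0],
  [0.42, 0, 0, -0.3, 0, 0, 0],
  [0.42, 0, 0, -0.6, 0, 0, 0],
  [0.42, 0, 0, -0.97, 0, 0, 0],
  [0.42, 0, 0, -0.97, 0, 0, 0],
])

```text
clock: 24.95
tcp_pos: [0.6145, -0.2736, 0.1873]
orientation: [2.281, 2.154, 0.004]
contact_force: [1.7, -0.5, 1.2]
grip_width: 0.0361
```

```bash
python3 - <<'E'
from h import *
o=r.get_obs();print(o['joints'].round(2),o['grip_width']); rows([pk('cork',.3),pk('cork',.19)])
d=grab('top'); e=grab('side')
im=np.hstack([d['pixels'][180:480,280:640],e['pixels'][80:380,280:640]])
cv2.imwrite('pics/b8.png',cv2.cvtColor(cv2.resize(im,(800,333)),cv2.COLOR_RGB2BGR))
E
```

```text
[ 0.64  0.56 -0.45  1.59  0.27  1.04  0.06] 0.03610070718329524
[2.049, -0.232, -0.756] [0.002, -0.001, 0.407]
[2.05, -0.235, -0.022] [0.002, -0.001, 0.407]
```

View pics/b8.png

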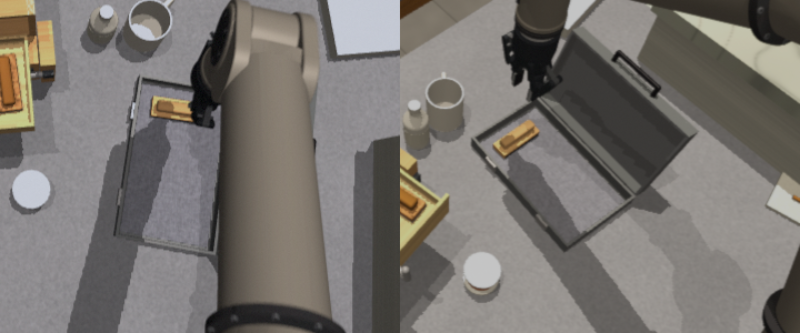

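Brush lies in the case at slot A. Next is the cork block.

Emit:
send_rows([
  [0.42, 0, 0, -0.4, 0, 0, 0],
  [0.42, 0, 0, -0.7, 0, 0, 0],
  [0.42, 1, -0.12, -0.7, 0, 0, 0],
  [0.42, 1, -0.12, -0.7, 0, 0, 0],
  [0.42, 1, -0.12, -0.7, 0, 0, 0],
  [0.42, 1, -0.12, -0.7, 0, 0, 0],
  [0.42, 1, -0.12, -0.7, 0, 0, 0],
])

```text
clock: 25.63
tcp_pos: [0.6035, -0.1135, 0.2883]
orientation: [-2.271, -2.168, -0.005]
contact_force: [1.9, -0.2, 0.6]
grip_width: 0.0359
```

Emit:
send_rows([
  [0.42, 1, -0.11, 0, 0, 0, 0.4],
  [0.42, 1, -0.11, 0, 0, 0, 0.4],
  [0.42, 1, -0.11, 0, 0, 0, 0.4],
  [0.42, 1, -0.11, 0, 0, 0, 0.4],
  [0.42, 1, -0.11, 0, 0, 0, 0.4],
  [0.42, 1, -0.11, 0, 0, 0, 0.4],
  [0.42, 1, -0.11, 0, 0, 0, 0.4],
  [0.42, 1, -0.11, 0, 0, 0, 0.4],
  [0.42, 1, -0.11, 0, 0, 0, 0.4],
  [0.42, 1, -0.11, 0, 0, 0, 0.4],
  [0.42, 1, -0.11, 0, 0, 0, 0.4],
  [0.42, 1, -0.11, 0, 0, 0, 0.4],
])

```text
clock: 26.63
tcp_pos: [0.5952, 0.0279, 0.2866]
orientation: [3.115, 0.406, -0.002]
contact_force: [-0.9, 0.2, 0.2]
grip_width: 0.036
```

```bash
python3 - <<'E'
from h import *
o=r.get_obs();print(o['joints'].round(2),o['grip_width']); rows([pk('cork',.19)])
d=grab('top'); e=grab('side')
hsv=[cv2.cvtColor(q['pixels'],cv2.COLOR_RGB2HSV) for q in(d,e)]
# knock check: cork ridge (dark saturated orange-brown) & plane yellow
for n,q,h in zip('ts',(d,e),hsv):
  for nm,lo,hi in(('yellow',(25,150,120),(32,255,255)),('brownridge',(8,170,90),(15,255,190))):
    m=cv2.inRange(h,lo,hi); k,l,s,c=cv2.connectedComponentsWithStats(m)
    print(n,nm,[(c[i].round(1).tolist(),int(s[i,4]),onz(q,c[i],.193)[:2].round(3).tolist()) for i in range(1,k) if s[i,4]>60][:6])
E
```

```text
[ 0.12  0.33 -0.35  1.68  0.12  1.15 -1.57] 0.03602558160674641
[0.024, -0.046, 0.644] [0.0, 0.0, 0.008]
t yellow [([206.2, 253.0], 106, [0.58, 0.177])]
t brownridge []
s yellow [([218.7, 304.4], 117, [0.581, 0.176])]
s brownridge []
```

Emit:
send_rows([
  [0.4, 0.02, -0.04, 0.2, 0, 0, 0.008],
  [0.4, 0.02, -0.04, 0.4, 0, 0, 0.008],
  [0.4, 0.02, -0.04, 0.55, 0, 0, 0.008],
  [0.4, 0.02, -0.04, 0.64, 0, 0, 0.008],
  [0.4, 0.02, -0.04, 0.64, 0, 0, 0.008],
  [0, 0.02, -0.04, 0.65, 0, 0, 0.008],
  [0, 0.02, -0.04, 0.65, 0, 0, 0.008],
  [0, 0.02, -0.04, 0.65, 0, 0, 0.008],
  [0, 0.02, -0.04, 0.65, 0, 0, 0.008],
  [0, 0.02, -0.04, 0.65, 0, 0, 0.008],
  [0, 0.02, -0.04, 0.65, 0, 0, 0.008],
], squeeze=60)

```text
clock: 27.65
tcp_pos: [0.5971, 0.0347, 0.1904]
orientation: [3.12, 0.363, 0.001]
contact_force: [-0.9, -0.1, 0.7]
grip_width: 0.0181
```

Emit:
send_rows([
  [0, 0, 0, -0.1, 0, 0, 0],
  [0, 0, 0, -0.3, 0, 0, 0],
  [0, 0, 0, -0.55, 0, 0, 0],
  [0, 0, 0, -0.55, 0, 0, 0],
])

```text
clock: 27.98
tcp_pos: [0.6005, 0.0356, 0.28]
orientation: [-3.12, -0.363, -0.019]
contact_force: [1.4, -0.4, 1.0]
grip_width: 0.018
```

```bash
python3 - <<'E'
from h import *
rows([pl('B',.27)])
E
```

```text
[-0.826, 1.879, 0.059] [0.003, -0.003, -0.408]
```

Emit:
send_rows([
  [0, -0.2, 0.47, 0, 0, 0, 0],
  [0, -0.41, 0.94, 0, 0, 0, 0],
  [0, -0.41, 0.94, 0, 0, 0, 0],
  [0, -0.41, 0.94, 0, 0, 0, 0],
  [0, -0.41, 0.94, 0, 0, 0, 0],
  [0, -0.41, 0.94, 0, 0, 0, 0],
])

```text
clock: 28.48
tcp_pos: [0.569, -0.1191, 0.2724]
orientation: [3.121, 0.356, 0.0]
contact_force: [0.1, 1.5, -0.6]
grip_width: 0.0183
```

Emit:
send_rows([
  [0, -0.41, 0.94, 0, 0, 0, -0.408],
  [0, -0.41, 0.94, 0, 0, 0, -0.408],
  [0, -0.41, 0.94, 0, 0, 0, -0.408],
  [0, -0.41, 0.94, 0, 0, 0, -0.408],
  [0, -0.41, 0.94, 0, 0, 0, -0.408],
  [0, -0.41, 0.94, 0, 0, 0, -0.408],
  [0, -0.41, 0.94, 0, 0, 0, -0.408],
  [0, -0.41, 0.94, 0, 0, 0, -0.408],
  [0, -0.41, 0.94, 0, 0, 0, -0.408],
  [0, -0.41, 0.94, 0, 0, 0, -0.408],
  [0, -0.41, 0.94, 0, 0, 0, -0.408],
  [0, -0.41, 0.94, 0, 0, 0, -0.408],
  [0, -0.41, 0.94, 0, 0, 0, -0.408],
])

```text
clock: 29.57
tcp_pos: [0.5427, -0.2665, 0.2724]
orientation: [-2.284, -2.157, -0.001]
contact_force: [-0.9, -0.5, -1.1]
grip_width: 0.0183
```

```bash
python3 - <<'E'
from h import *
rows([pl('B',.038)]); print(r.get_obs()['joints'].round(2))
E
```

```text
[-0.005, 0.014, 1.563] [0.0, -0.0, 0.0]
[ 0.7   0.37 -0.45  1.67  0.17  1.14  0.15]
```

Emit:
send_rows([
  [0, 0, 0.014, 0.25, 0, 0, 0],
  [0, 0, 0.014, 0.5, 0, 0, 0],
  [0, 0, 0.014, 0.75, 0, 0, 0],
  [0, 0, 0.014, 1, 0, 0, 0],
  [0, 0, 0.014, 1, 0, 0, 0],
])

```text
clock: 29.98
tcp_pos: [0.5396, -0.2657, 0.1152]
orientation: [-2.276, -2.149, 0.007]
contact_force: [-1.2, -0.7, -2.0]
grip_width: 0.0183
```

Emit:
send_rows([
  [0, 0, 0, 0.2, 0, 0, 0],
  [0, 0, 0, 0.35, 0, 0, 0],
  [0, 0, 0, 0.45, 0, 0, 0],
  [0, 0, 0, 0.53, 0, 0, 0],
  [0, 0, 0, 0.56, 0, 0, 0],
  [0, 0, 0, 0.56, 0, 0, 0],
])

```text
clock: 30.48
tcp_pos: [0.5445, -0.2679, 0.0387]
orientation: [2.284, 2.157, 0.0]
contact_force: [-0.3, 1.0, -1.3]
grip_width: 0.0186
```

Emit:
send_rows([
  [0, 0, 0, 0.015, 0, 0, 0],
  [0, 0, 0, 0.015, 0, 0, 0],
  [0.42, 0, 0, 0.015, 0, 0, 0],
  [0.42, 0, 0, 0.015, 0, 0, 0],
  [0.42, 0, 0, 0.015, 0, 0, 0],
  [0.42, 0, 0, 0.015, 0, 0, 0],
  [0.42, 0, 0, -0.3, 0, 0, 0],
  [0.42, 0, 0, -0.6, 0, 0, 0],
  [0.42, 0, 0, -1, 0, 0, 0],
  [0.42, 0, 0, -1, 0, 0, 0],
])

```text
clock: 31.32
tcp_pos: [0.5454, -0.2683, 0.1926]
orientation: [2.281, 2.155, 0.003]
contact_force: [1.2, 0.4, 0.5]
grip_width: 0.0358
```

```bash
python3 - <<'E'
from h import *
rows([pk('plane',.3)]); print(r.get_obs()['joints'].round(2))
E
```

```text
[2.924, -0.057, -0.72] [0.001, -0.0, 0.39]
[ 0.69  0.45 -0.44  1.75  0.22  0.98  0.11]
```

Emit:
send_rows([
  [0.5, 0, 0, -0.4, 0, 0, 0],
  [0.5, 0, 0, -0.72, 0, 0, 0],
  [0.5, 0.97, -0.02, -0.72, 0, 0, 0],
  [0.5, 0.97, -0.02, -0.72, 0, 0, 0],
  [0.5, 0.97, -0.02, -0.72, 0, 0, 0],
  [0.5, 0.97, -0.02, -0.72, 0, 0, 0],
])

```text
clock: 31.82
tcp_pos: [0.5497, -0.117, 0.298]
orientation: [2.278, 2.162, 0.004]
contact_force: [0.2, 1.8, 0.6]
grip_width: 0.043
```

Emit:
send_rows([
  [0.5, 0.97, -0.02, 0, 0, 0, 0.2],
  [0.5, 0.97, -0.02, 0, 0, 0, 0.2],
  [0.5, 0.97, -0.02, 0, 0, 0, 0.2],
  [0.5, 0.97, -0.02, 0, 0, 0, 0.2],
  [0.5, 0.97, -0.02, 0, 0, 0, 0.2],
  [0.5, 0.97, -0.02, 0, 0, 0, 0.2],
  [0.5, 0.97, -0.02, 0, 0, 0, 0.2],
])

```text
clock: 32.4
tcp_pos: [0.5545, 0.0236, 0.2965]
orientation: [2.838, 1.346, 0.0]
contact_force: [-0.4, -0.6, 0.0]
grip_width: 0.0428
```

```bash
python3 - <<'E'
from h import *
rows([pk('plane',.3)]); print(r.get_obs()['joints'].round(2))
d=grab('top'); e=grab('side')
for n,q in zip('ts',(d,e)):
    h=cv2.cvtColor(q['pixels'],cv2.COLOR_RGB2HSV); m=cv2.inRange(h,(25,150,120),(32,255,255)); k,l,s,c=cv2.connectedComponentsWithStats(m)
    print(n,[(c[i].round(1).tolist(),int(s[i,4]),onz(q,c[i],.193)[:2].round(3).tolist()) for i in range(1,k) if s[i,4]>30][:6])
ims=[]
for q in (d,e):
  u=proj(q,cup(-.091,0,.165))[0].astype(int); ims.append(cv2.resize(q['pixels'][u[1]-65:u[1]+65,u[0]-65:u[0]+65],(400,400),interpolation=cv2.INTER_CUBIC))
cv2.imwrite('pics/v9.png',cv2.cvtColor(np.hstack(ims),cv2.COLOR_RGB2BGR))
E
```

```text
[0.786, -0.582, -0.024] [0.0, -0.0, 0.19]
[ 0.26  0.27 -0.5   1.75  0.14  1.15 -0.97]
t [([206.1, 253.1], 110, [0.579, 0.177])]
s [([218.8, 304.4], 118, [0.581, 0.175])]
```

View pics/v9.png

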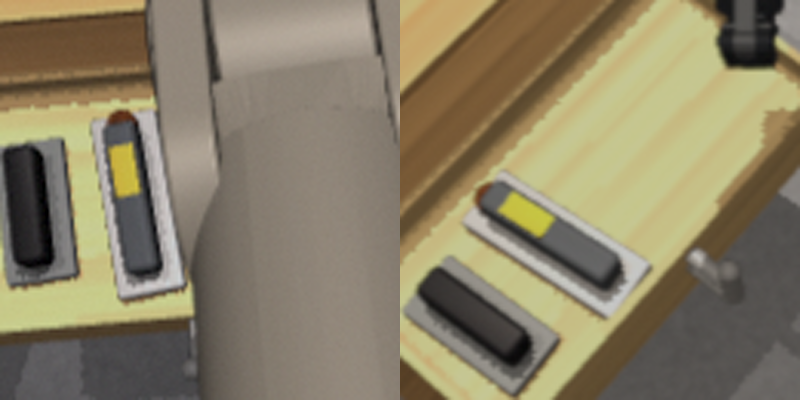

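The plane and float are unmoved. Next the plane.

Emit:
send_rows([
  [0.53, 0.786, -0.58, 0, 0, 0, 0.19],
  [0.53, 0.786, -0.58, 0, 0, 0, 0.19],
  [0.53, 0.786, -0.58, 0, 0, 0, 0.19],
  [0.53, 0.786, -0.58, 0, 0, 0, 0.19],
  [0.53, 0.786, -0.58, 0, 0, 0, 0.19],
  [0.53, 0.786, -0.58, 0, 0, 0, 0.19],
  [0.53, 0.786, -0.58, 0, 0, 0, 0.19],
  [0.53, 0.786, -0.58, 0, 0, 0, 0.19],
])

```text
clock: 33.17
tcp_pos: [0.5624, 0.1671, 0.2961]
orientation: [3.108, 0.453, -0.001]
contact_force: [0.4, 0.8, 1.1]
grip_width: 0.0457
```

```bash
python3 - <<'E'
from h import *
rows([pk('plane',.184)]); print(r.get_obs()['joints'].round(2))
E
```

```text
[0.001, -0.022, 0.748] [0.0, 0.0, 0.0]
[-0.03  0.32 -0.46  1.68  0.15  1.17 -1.81]
```

Emit:
send_rows([
  [0.53, 0, -0.02, 0.25, 0, 0, 0],
  [0.53, 0, -0.02, 0.5, 0, 0, 0],
  [0.53, 0, -0.02, 0.65, 0, 0, 0],
  [0.53, 0, -0.02, 0.74, 0, 0, 0],
  [0.53, 0, -0.02, 0.74, 0, 0, 0],
  [0, 0, -0.02, 0.74, 0, 0, 0],
  [0, 0, -0.02, 0.74, 0, 0, 0],
  [0, 0, -0.02, 0.74, 0, 0, 0],
  [0, 0, -0.02, 0.74, 0, 0, 0],
  [0, 0, -0.02, 0.74, 0, 0, 0],
  [0, 0, -0.02, 0.74, 0, 0, 0],
], squeeze=70)

```text
clock: 34.08
tcp_pos: [0.5623, 0.1717, 0.187]
orientation: [3.109, 0.451, 0.005]
contact_force: [0.2, -2.6, 5.3]
grip_width: 0.0185
```

Emit:
send_rows([
  [0, 0, 0, -0.1, 0, 0, 0],
  [0, 0, 0, -0.3, 0, 0, 0],
  [0, 0, 0, -0.55, 0, 0, 0],
  [0, 0, 0, -0.55, 0, 0, 0],
])

```text
clock: 34.42
tcp_pos: [0.564, 0.174, 0.275]
orientation: [-3.106, -0.452, -0.017]
contact_force: [1.8, 1.3, -2.2]
grip_width: 0.0189
```

```bash
python3 - <<'E'
from h import *
rows([pl('C',.27)])
E
```

```text
[-1.387, 2.629, 0.015] [0.002, -0.003, -0.389]
```

Emit:
send_rows([
  [0, -0.23, 0.44, 0, 0, 0, 0],
  [0, -0.46, 0.88, 0, 0, 0, 0],
  [0, -0.46, 0.88, 0, 0, 0, 0],
  [0, -0.46, 0.88, 0, 0, 0, 0],
  [0, -0.46, 0.88, 0, 0, 0, 0],
])

```text
clock: 34.83
tcp_pos: [0.5311, 0.0183, 0.267]
orientation: [3.107, 0.437, -0.004]
contact_force: [0.4, -0.4, -3.5]
grip_width: 0.0186
```

Emit:
send_rows([
  [0, -0.46, 0.88, 0, 0, 0, 0],
  [0, -0.46, 0.88, 0, 0, 0, 0],
  [0, -0.46, 0.88, 0, 0, 0, 0],
  [0, -0.46, 0.88, 0, 0, 0, 0],
  [0, -0.46, 0.88, 0, 0, 0, 0],
])

```text
clock: 35.25
tcp_pos: [0.5019, -0.1271, 0.2672]
orientation: [3.108, 0.437, -0.003]
contact_force: [-1.1, -0.5, -3.0]
grip_width: 0.0182
```

Emit:
send_rows([
  [0, -0.46, 0.87, 0, 0, 0, -0.39],
  [0, -0.46, 0.87, 0, 0, 0, -0.39],
  [0, -0.46, 0.87, 0, 0, 0, -0.39],
  [0, -0.46, 0.87, 0, 0, 0, -0.39],
  [0, -0.46, 0.87, 0, 0, 0, -0.39],
  [0, -0.46, 0.87, 0, 0, 0, -0.39],
  [0, -0.46, 0.87, 0, 0, 0, -0.39],
  [0, -0.46, 0.87, 0, 0, 0, -0.39],
  [0, -0.46, 0.87, 0, 0, 0, -0.39],
  [0, -0.46, 0.87, 0, 0, 0, -0.39],
  [0, -0.46, 0.87, 0, 0, 0, -0.39],
  [0, -0.46, 0.87, 0, 0, 0, -0.39],
  [0, -0.46, 0.87, 0, 0, 0, -0.39],
])

```text
clock: 36.33
tcp_pos: [0.475, -0.2647, 0.2676]
orientation: [-2.287, -2.154, -0.0]
contact_force: [0.2, 0.0, -3.0]
grip_width: 0.0183
```

```bash
python3 - <<'E'
from h import *
rows([pl('C',.034)]); print(r.get_obs()['joints'].round(2))
E
```

```text
[0.01, 0.013, 1.558] [-0.0, -0.0, -0.001]
[ 0.73  0.27 -0.41  1.82  0.12  1.08  0.22]
```

```bash
cat >> h.py <<'E'
def inc(q):
    h=cv2.cvtColor(q['pixels'],cv2.COLOR_RGB2HSV); m=cv2.inRange(h,(5,90,60),(25,255,255))
    poly=proj(q,[case(x,y,.02) for x,y in((.16,.1),(.16,-.1),(-.16,-.1),(-.16,.1))]).astype(np.int32)
    k=np.zeros_like(m); cv2.fillPoly(k,[poly],255); m=cv2.morphologyEx(m&k,cv2.MORPH_OPEN,np.ones((2,2)))
    n,l,s,c=cv2.connectedComponentsWithStats(m)
    for i in range(1,n):
        if s[i,4]>80: print(int(s[i,4]),(Rk.T@(onz(q,c[i],.025)[:2]-tk)).round(3))
E
python3 - <<'E'
from h import *
for n in('side','top'): print(n); inc(grab(n))
E
```

```text
side
640 [0.095 0.011]
694 [0.027 0.018]
top
817 [0.097 0.004]
908 [0.03  0.013]
130 [-0.018 -0.02 ]
```

Emit:
send_rows([
  [0, 0.01, 0.01, 0.25, 0, 0, 0],
  [0, 0.01, 0.01, 0.5, 0, 0, 0],
  [0, 0.01, 0.01, 0.75, 0, 0, 0],
  [0, 0.01, 0.01, 1, 0, 0, 0],
  [0, 0.01, 0.01, 1, 0, 0, 0],
])

```text
clock: 36.85
tcp_pos: [0.4718, -0.2617, 0.1112]
orientation: [-2.277, -2.148, 0.007]
contact_force: [-2.1, 0.8, -4.0]
grip_width: 0.0178
```

Emit:
send_rows([
  [0, 0, 0, 0.2, 0, 0, 0],
  [0, 0, 0, 0.35, 0, 0, 0],
  [0, 0, 0, 0.45, 0, 0, 0],
  [0, 0, 0, 0.52, 0, 0, 0],
  [0, 0, 0, 0.55, 0, 0, 0],
  [0, 0, 0, 0.55, 0, 0, 0],
])

```text
clock: 37.35
tcp_pos: [0.477, -0.2639, 0.0358]
orientation: [2.284, 2.156, -0.0]
contact_force: [0.9, -0.3, -3.6]
grip_width: 0.0184
```

Emit:
send_rows([
  [0, 0, 0, 0.02, 0, 0, 0],
  [0, 0, 0, 0.02, 0, 0, 0],
  [0.42, 0, 0, 0.02, 0, 0, 0],
  [0.42, 0, 0, 0.02, 0, 0, 0],
  [0.42, 0, 0, 0.02, 0, 0, 0],
  [0.42, 0, 0, 0.02, 0, 0, 0],
  [0.42, 0, 0, -0.3, 0, 0, 0],
  [0.42, 0, 0, -0.6, 0, 0, 0],
  [0.42, 0, 0, -1, 0, 0, 0],
  [0.42, 0, 0, -1, 0, 0, 0],
])

```text
clock: 38.18
tcp_pos: [0.4776, -0.2639, 0.1892]
orientation: [2.281, 2.155, 0.002]
contact_force: [0.4, 0.3, 0.1]
grip_width: 0.036
```

Emit:
send_rows([
  [0.42, 0, 0, -0.4, 0, 0, 0],
  [0.42, 0, 0, -0.72, 0, 0, 0],
  [0.42, 1, 0, -0.72, 0, 0, 0],
  [0.42, 1, 0, -0.72, 0, 0, 0],
  [0.42, 1, 0, -0.72, 0, 0, 0],
  [0.42, 1, 0, -0.72, 0, 0, 0],
  [0.42, 1, 0, -0.72, 0, 0, 0],
])

```text
clock: 38.77
tcp_pos: [0.4861, -0.1069, 0.2951]
orientation: [2.273, 2.167, 0.005]
contact_force: [-0.3, -0.0, 0.0]
grip_width: 0.036
```

```bash
python3 - <<'E'
from h import *
rows([pk('float',.3)]); print(r.get_obs()['joints'].round(2))
e=grab('side'); d=grab('top')
ims=[]
h=cv2.cvtColor(e['pixels'],cv2.COLOR_RGB2GRAY)
for q in (d,e):
  g=cv2.cvtColor(q['pixels'],cv2.COLOR_RGB2GRAY); m=cv2.inRange(g,0,50)
  poly=proj(q,[cup(x,y,.18) for x,y in((-.03,.13),(-.03,0),(-.155,0),(-.155,.13))]).astype(np.int32)
  k=np.zeros_like(m); cv2.fillPoly(k,[poly],255); n,l,s,c=cv2.connectedComponentsWithStats(m&k)
  for i in range(1,n):
    if s[i,4]>80:
      pts=np.argwhere(l==i)[:,::-1].astype(np.float32); print(s[i,4],onz(q,c[i],.193)[:2].round(3),cv2.minAreaRect(pts))
E
```

```text
[2.254, 0.322, -0.029] [0.001, -0.001, 0.406]
[ 0.56  0.17 -0.53  1.88  0.09  1.11 -0.05]
474 [0.55  0.229] ((175.00645446777344, 265.3958740234375), (39.61616897583008, 12.965292930603027), 84.0938491821289)
178 [0.542 0.234] ((200.77032470703125, 340.41375732421875), (40.27458190917969, 11.208086967468262), 27.299571990966797)
```

Emit:
send_rows([
  [0.45, 1, 0.14, 0, 0, 0, 0],
  [0.45, 1, 0.14, 0, 0, 0, 0],
  [0.45, 1, 0.14, 0, 0, 0, 0],
  [0.45, 1, 0.14, 0, 0, 0, 0],
  [0.45, 1, 0.14, 0, 0, 0, 0],
])

```text
clock: 39.28
tcp_pos: [0.5152, 0.0398, 0.2933]
orientation: [-2.276, -2.163, -0.004]
contact_force: [0.1, 0.4, 0.4]
grip_width: 0.0389
```

Emit:
send_rows([
  [0.45, 1, 0.14, 0, 0, 0, 0.4],
  [0.45, 1, 0.14, 0, 0, 0, 0.4],
  [0.45, 1, 0.14, 0, 0, 0, 0.4],
  [0.45, 1, 0.14, 0, 0, 0, 0.4],
  [0.45, 1, 0.14, 0, 0, 0, 0.4],
  [0.45, 1, 0.14, 0, 0, 0, 0.4],
  [0.45, 1, 0.14, 0, 0, 0, 0.4],
  [0.45, 1, 0.14, 0, 0, 0, 0.4],
  [0.45, 1, 0.14, 0, 0, 0, 0.4],
  [0.45, 1, 0.14, 0, 0, 0, 0.4],
  [0.45, 1, 0.14, 0, 0, 0, 0.4],
  [0.45, 1, 0.14, 0, 0, 0, 0.4],
  [0.45, 1, 0.14, 0, 0, 0, 0.4],
])

```text
clock: 40.37
tcp_pos: [0.5447, 0.1813, 0.2928]
orientation: [3.115, 0.402, -0.001]
contact_force: [-1.0, -0.7, 0.2]
grip_width: 0.038
```

```bash
python3 - <<'E'
from h import *
rows([pk('float',.3),pk('float',.184)]); print(r.get_obs()['joints'].round(2))
E
```

```text
[0.116, -0.295, -0.049] [0.0, 0.0, 0.003]
[0.117, -0.296, 0.725] [0.0, 0.0, 0.003]
[-0.06  0.3  -0.46  1.72  0.15  1.16 -1.88]
```

Emit:
send_rows([
  [0.45, 0.116, -0.295, 0, 0, 0, 0.003],
  [0.45, 0.116, -0.295, 0, 0, 0, 0.003],
  [0.45, 0.116, -0.295, 0.2, 0, 0, 0.003],
  [0.45, 0.116, -0.295, 0.4, 0, 0, 0.003],
  [0.45, 0.116, -0.295, 0.6, 0, 0, 0.003],
  [0.45, 0.116, -0.295, 0.72, 0, 0, 0.003],
  [0.45, 0.116, -0.295, 0.72, 0, 0, 0.003],
  [0, 0.116, -0.295, 0.72, 0, 0, 0.003],
  [0, 0.116, -0.295, 0.72, 0, 0, 0.003],
  [0, 0.116, -0.295, 0.72, 0, 0, 0.003],
  [0, 0.116, -0.295, 0.72, 0, 0, 0.003],
  [0, 0.116, -0.295, 0.72, 0, 0, 0.003],
  [0, 0.116, -0.295, 0.72, 0, 0, 0.003],
], squeeze=60)

```text
clock: 41.45
tcp_pos: [0.5502, 0.2305, 0.1862]
orientation: [-3.117, -0.388, -0.002]
contact_force: [0.0, -0.7, 2.2]
grip_width: 0.0183
```

Emit:
send_rows([
  [0, 0, 0, -0.1, 0, 0, 0],
  [0, 0, 0, -0.3, 0, 0, 0],
  [0, 0, 0, -0.55, 0, 0, 0],
  [0, 0, 0, -0.55, 0, 0, 0],
])

```text
clock: 41.78
tcp_pos: [0.5527, 0.2326, 0.2754]
orientation: [-3.114, -0.388, -0.017]
contact_force: [1.9, 0.7, 0.8]
grip_width: 0.0186
```

```bash
python3 - <<'E'
from h import *
rows([pl('D',.27)])
E
```

```text
[-1.732, 2.944, 0.009] [0.002, -0.004, -0.403]
```

Emit:
send_rows([
  [0, -0.29, 0.49, 0, 0, 0, 0],
  [0, -0.577, 0.98, 0, 0, 0, 0],
  [0, -0.577, 0.98, 0, 0, 0, 0],
  [0, -0.577, 0.98, 0, 0, 0, 0],
  [0, -0.577, 0.98, 0, 0, 0, 0],
  [0, -0.577, 0.98, 0, 0, 0, 0],
])

```text
clock: 42.28
tcp_pos: [0.5015, 0.0632, 0.2681]
orientation: [3.117, 0.379, 0.001]
contact_force: [0.1, 0.9, -0.4]
grip_width: 0.0187
```

Emit:
send_rows([
  [0, -0.577, 0.98, 0, 0, 0, 0],
  [0, -0.577, 0.98, 0, 0, 0, 0],
  [0, -0.577, 0.98, 0, 0, 0, 0],
  [0, -0.577, 0.98, 0, 0, 0, 0],
  [0, -0.577, 0.98, 0, 0, 0, 0],
])

```text
clock: 42.7
tcp_pos: [0.4523, -0.1033, 0.2678]
orientation: [3.116, 0.376, -0.002]
contact_force: [0.0, 0.2, 0.1]
grip_width: 0.0187
```

Emit:
send_rows([
  [0, -0.57, 0.97, 0, 0, 0, -0.403],
  [0, -0.57, 0.97, 0, 0, 0, -0.403],
  [0, -0.57, 0.97, 0, 0, 0, -0.403],
  [0, -0.57, 0.97, 0, 0, 0, -0.403],
  [0, -0.57, 0.97, 0, 0, 0, -0.403],
  [0, -0.57, 0.97, 0, 0, 0, -0.403],
  [0, -0.57, 0.97, 0, 0, 0, -0.403],
  [0, -0.57, 0.97, 0, 0, 0, -0.403],
  [0, -0.57, 0.97, 0, 0, 0, -0.403],
  [0, -0.57, 0.97, 0, 0, 0, -0.403],
  [0, -0.57, 0.97, 0, 0, 0, -0.403],
  [0, -0.57, 0.97, 0, 0, 0, -0.403],
  [0, -0.57, 0.97, 0, 0, 0, -0.403],
])

```text
clock: 43.78
tcp_pos: [0.4079, -0.2581, 0.2679]
orientation: [2.285, 2.156, 0.001]
contact_force: [0.2, 0.2, -1.6]
grip_width: 0.0187
```

```bash
python3 - <<'E'
from h import *
rows([pl('D',.034)]); print(r.get_obs()['joints'].round(2),r.get_obs()['grip_width'])
e=grab('side'); inc(e); d=grab('top'); inc(d)
cv2.imwrite('pics/v10.png',cv2.cvtColor(np.hstack([cv2.resize(q,(400,400),interpolation=cv2.INTER_CUBIC) for q in(d['pixels'][220:440,360:580],e['pixels'][120:340,320:540])]),cv2.COLOR_RGB2BGR))
E
```

```text
[-0.007, 0.008, 1.559] [0.0, -0.0, 0.0]
[ 0.68  0.15 -0.27  1.96  0.05  1.04  0.33] 0.018660257979473575
640 [0.095 0.011]
681 [ 0.023 -0.018]
815 [0.097 0.004]
907 [ 0.026 -0.023]
```

View pics/v10.png

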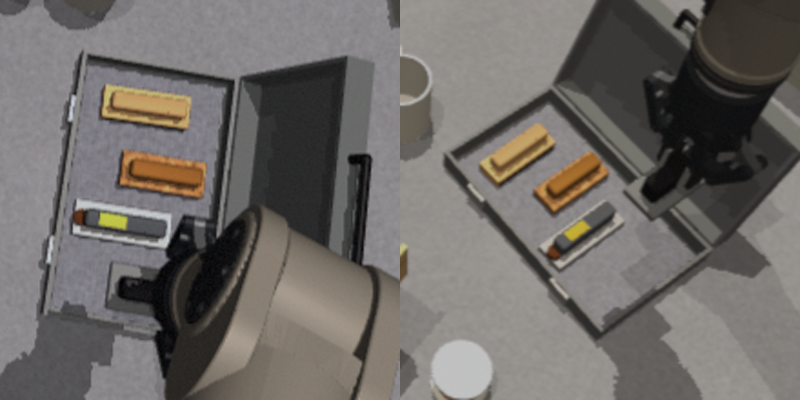

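The cork block was knocked about 35 mm along −y (the announced disturbance) but still lies inside the case at (0.025, -0.02). Slot D is free, so I'll place the float.

Emit:
send_rows([
  [0, -0.01, 0.01, 0.25, 0, 0, 0],
  [0, -0.01, 0.01, 0.5, 0, 0, 0],
  [0, -0.01, 0.01, 0.75, 0, 0, 0],
  [0, -0.01, 0.01, 1, 0, 0, 0],
  [0, -0.01, 0.01, 1, 0, 0, 0],
])

```text
clock: 44.3
tcp_pos: [0.4042, -0.2582, 0.112]
orientation: [-2.277, -2.148, 0.005]
contact_force: [-0.7, 0.9, -1.3]
grip_width: 0.0185
```

Emit:
send_rows([
  [0, 0, 0, 0.2, 0, 0, 0],
  [0, 0, 0, 0.35, 0, 0, 0],
  [0, 0, 0, 0.45, 0, 0, 0],
  [0, 0, 0, 0.52, 0, 0, 0],
  [0, 0, 0, 0.55, 0, 0, 0],
  [0, 0, 0, 0.55, 0, 0, 0],
])

```text
clock: 44.8
tcp_pos: [0.4086, -0.2608, 0.0357]
orientation: [2.284, 2.156, -0.0]
contact_force: [0.5, -0.7, 0.0]
grip_width: 0.0184
```

Emit:
send_rows([
  [0, 0, 0, 0.015, 0, 0, 0],
  [0, 0, 0, 0.015, 0, 0, 0],
  [0.42, 0, 0, 0.015, 0, 0, 0],
  [0.42, 0, 0, 0.015, 0, 0, 0],
  [0.42, 0, 0, 0.015, 0, 0, 0],
  [0.42, 0, 0, 0.015, 0, 0, 0],
  [0.42, 0, 0, -0.3, 0, 0, 0],
  [0.42, 0, 0, -0.6, 0, 0, 0],
  [0.42, 0, 0, -1, 0, 0, 0],
  [0.42, 0, 0, -1, 0, 0, 0],
])

```text
clock: 45.63
tcp_pos: [0.4091, -0.261, 0.189]
orientation: [2.282, 2.155, 0.002]
contact_force: [-0.1, -1.0, -0.8]
grip_width: 0.0359
```

```bash
python3 - <<'E'
from h import *
o=r.get_obs(); print(o['joints'].round(2),o['grip_width'])
rows([(cup(-.22,0,.33),down(th)),(cup(-.195,0,.33),down(th))])
E
```

```text
[ 0.68  0.24 -0.28  2.04  0.09  0.86  0.3 ] 0.035897641388034265
[2.473, 0.094, -0.943] [0.001, -0.0, 0.419]
[2.515, 0.256, -0.943] [0.001, -0.0, 0.419]
```

Emit:
send_rows([
  [0.6, 0, 0, -0.5, 0, 0, 0],
  [0.6, 0, 0, -0.94, 0, 0, 0],
  [0.6, 0.84, 0.08, -0.94, 0, 0, 0],
  [0.6, 0.84, 0.08, -0.94, 0, 0, 0],
  [0.6, 0.84, 0.08, -0.94, 0, 0, 0],
  [0.6, 0.84, 0.08, -0.94, 0, 0, 0],
  [0.6, 0.84, 0.08, -0.94, 0, 0, 0],
])

```text
clock: 46.22
tcp_pos: [0.4288, -0.1316, 0.3286]
orientation: [2.274, 2.162, 0.004]
contact_force: [0.7, -0.3, -0.7]
grip_width: 0.0511
```

Emit:
send_rows([
  [0.6, 0.84, 0.08, 0, 0, 0, 0.21],
  [0.6, 0.84, 0.08, 0, 0, 0, 0.21],
  [0.6, 0.84, 0.08, 0, 0, 0, 0.21],
  [0.6, 0.84, 0.08, 0, 0, 0, 0.21],
  [0.6, 0.84, 0.08, 0, 0, 0, 0.21],
  [0.6, 0.84, 0.08, 0, 0, 0, 0.21],
  [0.6, 0.84, 0.08, 0, 0, 0, 0.21],
])

```text
clock: 46.8
tcp_pos: [0.4462, -0.0112, 0.3256]
orientation: [-2.862, -1.295, 0.002]
contact_force: [1.1, 0.4, 0.1]
grip_width: 0.0511
```

```bash
python3 - <<'E'
from h import *
o=r.get_obs(); print(o['joints'].round(2),o['tcp_pos'])
rows([(cup(-.195,0,.33),down(th))])
e=grab('side'); d=grab('top')
for n,q in (('s',e),('t',d)): inc(q); print(n,proj(q,cup(-.195,0,.238)))
cv2.imwrite('pics/v11.png',cv2.cvtColor(np.hstack([cv2.resize(q,(400,400),interpolation=cv2.INTER_CUBIC) for q in(d['pixels'][220:420,160:360],e['pixels'][220:420,170:370])]),cv2.COLOR_RGB2BGR))
for q,o_,n in((d,(0,0),'t'),(e,(0,0),'s')):
  u,v=proj(q,cup(-.195,0,.238))[0].astype(int); g=cv2.cvtColor(q['pixels'],cv2.COLOR_RGB2HSV)[v-14:v+15,u-14:u+15]
  m=((g[...,1]<40)&(g[...,2]>150)); ys,xs=np.nonzero(m); print(n,m.sum(),xs.mean()+u-14,ys.mean()+v-14) if m.any() else None
E
```

```text
[ 0.38  0.05 -0.51  1.93  0.02  1.17 -0.86] [ 0.44615612 -0.01116626  0.32564697]
[0.723, -0.437, -0.029] [-0.0, 0.0, 0.207]
682 [ 0.023 -0.018]
s [[284.05670494 322.65508184]]
827 [0.098 0.004]
908 [ 0.026 -0.023]
t [[227.4797136  316.93368226]]
s 44 278.79545454545456 320.6363636363636
```

Emit:
send_rows([
  [0.6, 0.72, -0.44, 0, 0, 0, 0.207],
  [0.6, 0.72, -0.44, 0, 0, 0, 0.207],
  [0.6, 0.72, -0.44, 0, 0, 0, 0.207],
  [0.6, 0.72, -0.44, 0, 0, 0, 0.207],
  [0.6, 0.72, -0.44, 0, 0, 0, 0.207],
  [0.6, 0.72, -0.44, 0, 0, 0, 0.207],
  [0.6, 0.72, -0.44, 0, 0, 0, 0.207],
  [0.6, 0.72, -0.44, 0, 0, 0, 0.207],
])

```text
clock: 47.57
tcp_pos: [0.4677, 0.1135, 0.326]
orientation: [3.124, 0.325, -0.001]
contact_force: [-0.0, -0.5, -0.8]
grip_width: 0.051
```

```bash
python3 - <<'E'
from h import *
rows([(cup(-.196,-.001,.222),down(th))]); print(r.get_obs()['joints'].round(2))
E
```

```text
[-0.001, 0.007, 0.693] [0.0, 0.0, 0.003]
[ 0.17  0.12 -0.59  1.86  0.07  1.18 -1.8 ]
```

Emit:
send_rows([
  [0.6, 0, 0, 0.2, 0, 0, 0],
  [0.6, 0, 0, 0.4, 0, 0, 0],
  [0.6, 0, 0, 0.58, 0, 0, 0],
  [0.6, 0, 0, 0.69, 0, 0, 0],
  [0.6, 0, 0, 0.69, 0, 0, 0],
  [0, 0, 0, 0.69, 0, 0, 0],
  [0, 0, 0, 0.69, 0, 0, 0],
  [0, 0, 0, 0.69, 0, 0, 0],
  [0, 0, 0, 0.69, 0, 0, 0],
  [0, 0, 0, 0.69, 0, 0, 0],
  [0, 0, 0, 0.69, 0, 0, 0],
  [0, 0, 0, 0.69, 0, 0, 0],
], squeeze=40)

```text
clock: 48.57
tcp_pos: [0.4691, 0.1128, 0.2245]
orientation: [3.123, 0.318, 0.005]
contact_force: [1.1, -4.5, 3.2]
grip_width: 0.01
```

```bash
python3 - <<'E'
from h import *
o=r.get_obs(); print(o['grip_width'],o['contact_force'].round(1),Rc.T@(o['tcp_pos'][:2]-tc))
rows([(cup(-.027,-.0,.224),down(th))]); print(r.get_obs()['joints'].round(2))
E
```

```text
0.010001282832367163 [ 1.1 -4.5  3.2] [-0.19448535 -0.00097044]
[1.117, -0.002, 0.006] [0.001, -0.001, 0.001]
[ 0.14  0.23 -0.58  1.99  0.16  0.96 -1.88]
```

Emit:
send_rows([
  [0, 0.1, 0, 0, 0, 0, 0],
  [0, 0.22, 0, 0, 0, 0, 0],
  [0, 0.34, 0, 0, 0, 0, 0],
  [0, 0.46, 0, 0, 0, 0, 0],
  [0, 0.58, 0, 0, 0, 0, 0],
  [0, 0.7, 0, 0, 0, 0, 0],
  [0, 0.82, 0, 0, 0, 0, 0],
  [0, 0.92, 0, 0, 0, 0, 0],
  [0, 0.98, 0, 0, 0, 0, 0],
  [0, 0.98, 0, 0, 0, 0, 0],
])

```text
clock: 49.4
tcp_pos: [0.615, 0.1425, 0.2245]
orientation: [3.124, 0.316, 0.007]
contact_force: [3.8, -6.3, 5.1]
grip_width: 0.01
```

Emit:
send_rows([
  [0, 0.05, 0, 0, 0, 0, 0],
  [0, 0.09, 0, 0, 0, 0, 0],
  [0, 0.12, 0, 0, 0, 0, 0],
  [0, 0.12, 0, 0, 0, 0, 0],
])

```text
clock: 49.73
tcp_pos: [0.6313, 0.1459, 0.2245]
orientation: [3.124, 0.317, 0.005]
contact_force: [1.9, -4.2, 4.3]
grip_width: 0.0099
```

```bash
python3 - <<'E'
from h import *
o=r.get_obs(); print(o['grip_width'],o['contact_force'].round(1),Rc.T@(o['tcp_pos'][:2]-tc),Rc.T@o['contact_force'][:2])
E
```

```text
0.009913365443572379 [ 1.9 -4.2  4.3] [-0.02899146 -0.00048321] [ 1.08646011 -4.47498615]
```

Push a touch further to feel the end stop.

Emit:
send_rows([
  [0, 0.02, 0, 0, 0, 0, 0],
  [0, 0.04, 0, 0, 0, 0, 0],
  [0, 0.04, 0, 0, 0, 0, 0],
])

```text
clock: 49.98
tcp_pos: [0.6336, 0.1463, 0.2245]
orientation: [3.121, 0.317, -0.007]
contact_force: [-10.6, -7.9, 12.0]
grip_width: 0.01
```

Emit:
send_rows([
  [0.6, -0.02, 0, 0, 0, 0, 0],
  [0.6, -0.02, 0, 0, 0, 0, 0],
  [0.6, -0.02, 0, 0, 0, 0, 0],
  [0.6, -0.02, 0, 0, 0, 0, 0],
  [0.6, -0.02, 0, 0, 0, 0, 0],
  [0.6, -0.02, 0, -0.25, 0, 0, 0],
  [0.6, -0.02, 0, -0.5, 0, 0, 0],
  [0.6, -0.02, 0, -0.75, 0, 0, 0],
  [0.6, -0.02, 0, -1, 0, 0, 0],
  [0.6, -0.02, 0, -1, 0, 0, 0],
])

```text
clock: 50.82
tcp_pos: [0.6348, 0.1502, 0.3818]
orientation: [-3.122, -0.319, -0.02]
contact_force: [0.2, 0.6, 0.9]
grip_width: 0.0511
```

```bash
python3 - <<'E'
from h import *
rows([(hnd(1.9,.37),down(np.pi+th-1.9))])
d=grab('top'); e=grab('side')
for n,q in(('t',d),('s',e)): print(n,proj(q,[hnd(1.9,.258),hnd(1.8,.258)]))
a=d['pixels'][120:360,0:320]; b=e['pixels'][200:440,0:320]
cv2.imwrite('pics/v12.png',cv2.cvtColor(np.hstack([cv2.resize(q,(400,300)) for q in(a,b)]),cv2.COLOR_RGB2BGR))
E
```

```text
[-1.106, -2.068, 0.068] [0.002, -0.004, -0.394]
t [[ 34.2927823  329.88219124]
 [ 46.37933137 337.8754402 ]]
s [[131.82991537 487.49405971]
 [149.9300864  482.43508876]]
```

View pics/v12.png

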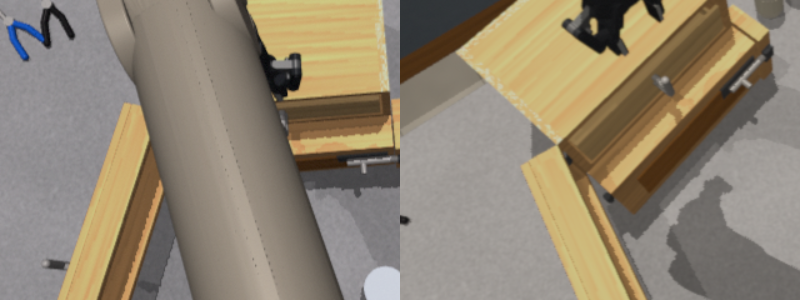

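The tray is home, and the door handle tip at (36,331) matches the prediction for 1.9 rad. On to the handle.

Emit:
send_rows([
  [0.6, -0.5, -1, 0, 0, 0, 0],
  [0.6, -0.5, -1, 0, 0, 0, 0],
  [0.6, -0.5, -1, 0, 0, 0, 0],
  [0.6, -0.5, -1, 0, 0, 0, 0],
  [0.6, -0.5, -1, 0, 0, 0, 0],
])

```text
clock: 51.33
tcp_pos: [0.5209, 0.2885, 0.3719]
orientation: [-3.12, -0.34, 0.006]
contact_force: [-0.5, 1.3, -0.2]
grip_width: 0.0512
```

Emit:
send_rows([
  [0.8, -0.55, -1, 0, 0, 0, -0.39],
  [0.8, -0.55, -1, 0, 0, 0, -0.39],
  [0.8, -0.55, -1, 0, 0, 0, -0.39],
  [0.8, -0.55, -1, 0, 0, 0, -0.39],
  [0.8, -0.55, -1, 0, 0, 0, -0.39],
  [0.8, -0.55, -1, 0, 0, 0, -0.39],
  [0.8, -0.55, -1, 0, 0, 0, -0.39],
  [0.8, -0.55, -1, 0, 0, 0, -0.39],
  [0.8, -0.55, -1, 0, 0, 0, -0.39],
  [0.8, -0.55, -1, 0, 0, 0, -0.39],
  [0.8, -0.55, -1, 0, 0, 0, -0.39],
  [0.8, -0.55, -1, 0, 0, 0, -0.39],
])

```text
clock: 52.33
tcp_pos: [0.4173, 0.4097, 0.3714]
orientation: [-2.376, -2.054, 0.004]
contact_force: [0.5, -0.7, 1.0]
grip_width: 0.0683
```

```bash
python3 - <<'E'
from h import *
rows([(hnd(1.9,.228),down(np.pi+th-1.9))]);print(r.get_obs()['joints'].round(2))
E
```

```text
[0.066, -0.059, 0.956] [-0.001, 0.0, -0.005]
[-0.2   0.36 -0.9   1.56  0.28  1.36 -1.27]
```

Emit:
send_rows([
  [0.8, 0.066, -0.06, 0.1, 0, 0, 0],
  [0.8, 0.066, -0.06, 0.35, 0, 0, 0],
  [0.8, 0.066, -0.06, 0.6, 0, 0, 0],
  [0.8, 0.066, -0.06, 0.8, 0, 0, 0],
  [0.8, 0.066, -0.06, 0.95, 0, 0, 0],
  [0.8, 0.066, -0.06, 0.95, 0, 0, 0],
  [0, 0.066, -0.06, 0.95, 0, 0, 0],
  [0, 0.066, -0.06, 0.95, 0, 0, 0],
  [0, 0.066, -0.06, 0.95, 0, 0, 0],
  [0, 0.066, -0.06, 0.95, 0, 0, 0],
  [0, 0.066, -0.06, 0.95, 0, 0, 0],
  [0, 0.066, -0.06, 0.95, 0, 0, 0],
  [0, 0.066, -0.06, 0.95, 0, 0, 0],
  [0, 0.066, -0.06, 0.95, 0, 0, 0],
], squeeze=35)

```text
clock: 53.5
tcp_pos: [0.4105, 0.422, 0.2319]
orientation: [2.374, 2.057, 0.004]
contact_force: [-0.3, -0.7, 6.1]
grip_width: 0.0107
```

```bash
cat >> h.py <<'E'
def ang(p): 
    q=Rc.T@(p[:2]-tc)-[0,.157]; return np.arctan2(-q[0],-q[1])-np.arctan2(.085,.232),np.hypot(*q)
def arc(a,b,n):
    o=r.get_obs(); print(o['clock'],o['grip_width'],o['contact_force'].round(1),'ang',ang(o['tcp_pos']),o['joints'].round(2)); rows([(hnd(x,o['tcp_pos'][2]),down(np.pi+th-x)) for x in np.linspace(a,b,n+1)[1:]])
E
python3 -c "
from h import *
arc(1.9,1.25,10)"
```

```text
53.5 0.010679812488044064 [-0.3 -0.7  6.1] ang (np.float64(1.906908363962469), np.float64(0.247049373623154)) [-0.26  0.48 -0.85  1.74  0.4   1.11 -1.39]
[-0.113, -0.036, -0.0] [0.001, -0.001, -0.025]
[-0.217, -0.062, -0.001] [0.001, -0.001, -0.045]
[-0.322, -0.081, -0.001] [0.001, -0.001, -0.066]
[-0.428, -0.093, -0.001] [0.001, -0.001, -0.087]
[-0.535, -0.098, -0.001] [0.001, -0.001, -0.107]
[-0.642, -0.096, -0.001] [0.001, -0.001, -0.128]
[-0.749, -0.087, -0.002] [0.001, -0.0, -0.149]
[-0.855, -0.071, -0.002] [0.001, -0.0, -0.169]
[-0.96, -0.048, -0.002] [0.001, -0.0, -0.19]
[-1.063, -0.019, -0.002] [0.001, -0.0, -0.211]
```

Emit:
send_rows([
  [0, -0.11, -0.036, 0, 0, 0, -0.025],
  [0, -0.217, -0.062, 0, 0, 0, -0.045],
  [0, -0.322, -0.081, 0, 0, 0, -0.066],
  [0, -0.428, -0.093, 0, 0, 0, -0.087],
  [0, -0.535, -0.098, 0, 0, 0, -0.107],
  [0, -0.642, -0.096, 0, 0, 0, -0.128],
  [0, -0.749, -0.087, 0, 0, 0, -0.149],
  [0, -0.855, -0.071, 0, 0, 0, -0.169],
  [0, -0.96, -0.048, 0, 0, 0, -0.19],
  [0, -0.96, -0.048, 0, 0, 0, -0.19],
])

```text
clock: 54.33
tcp_pos: [0.3832, 0.2781, 0.2318]
orientation: [1.662, 2.664, 0.0]
contact_force: [-2.3, -0.9, 6.9]
grip_width: 0.0108
```

```bash
python3 -c "
from h import *
arc(1.315,.7,10)"
```

```text
54.3333 0.01084083898403875 [-2.3 -0.9  6.9] ang (np.float64(1.3047680158344077), np.float64(0.24704325985193248)) [ 0.15  0.32 -1.07  1.98  0.33  1.03 -0.61]
[-0.08, -0.027, 0.0] [0.0, 0.001, -0.019]
[-0.178, -0.053, 0.0] [0.0, 0.001, -0.039]
[-0.277, -0.073, 0.0] [0.0, 0.001, -0.058]
[-0.378, -0.086, 0.001] [0.0, 0.001, -0.078]
[-0.479, -0.094, 0.001] [0.0, 0.001, -0.098]
[-0.58, -0.095, 0.001] [0.0, 0.001, -0.117]
[-0.681, -0.091, 0.001] [0.0, 0.001, -0.137]
[-0.782, -0.079, 0.001] [0.0, 0.001, -0.156]
[-0.882, -0.062, 0.001] [0.0, 0.001, -0.176]
[-0.98, -0.039, 0.002] [0.0, 0.001, -0.196]
```

Emit:
send_rows([
  [0, -0.08, -0.027, 0, 0, 0, -0.019],
  [0, -0.178, -0.053, 0, 0, 0, -0.039],
  [0, -0.277, -0.073, 0, 0, 0, -0.058],
  [0, -0.378, -0.086, 0, 0, 0, -0.078],
  [0, -0.479, -0.094, 0, 0, 0, -0.098],
  [0, -0.58, -0.095, 0, 0, 0, -0.117],
  [0, -0.681, -0.091, 0, 0, 0, -0.137],
  [0, -0.782, -0.079, 0, 0, 0, -0.156],
  [0, -0.882, -0.062, 0, 0, 0, -0.176],
  [0, -0.98, -0.039, 0, 0, 0, -0.196],
  [0, -0.98, -0.039, 0, 0, 0, -0.196],
])

```text
clock: 55.25
tcp_pos: [0.4436, 0.1417, 0.2317]
orientation: [0.781, 3.042, -0.006]
contact_force: [-7.2, -8.2, 19.0]
grip_width: 0.0109
```

```bash
python3 -c "
from h import *
arc(.7,.09,10)"
```

```text
55.25 0.010892934506251943 [-7.2 -8.2 19. ] ang (np.float64(0.6919740538858553), np.float64(0.24742745434449365)) [ 0.56  0.35 -1.19  1.99  0.38  1.05  0.27]
[-0.084, -0.025, 0.0] [-0.001, 0.001, -0.02]
[-0.181, -0.051, 0.001] [-0.001, 0.001, -0.039]
[-0.279, -0.07, 0.001] [-0.001, 0.001, -0.059]
[-0.379, -0.084, 0.001] [-0.001, 0.001, -0.078]
[-0.479, -0.092, 0.001] [-0.001, 0.0, -0.097]
[-0.579, -0.093, 0.001] [-0.001, 0.0, -0.117]
[-0.68, -0.089, 0.002] [-0.001, 0.0, -0.136]
[-0.78, -0.078, 0.002] [-0.001, 0.0, -0.156]
[-0.879, -0.061, 0.002] [-0.001, 0.0, -0.175]
[-0.977, -0.038, 0.002] [-0.001, 0.0, -0.194]
```

Emit:
send_rows([
  [0, -0.084, -0.025, -0.01, 0, 0, -0.02],
  [0, -0.181, -0.051, -0.015, 0, 0, -0.039],
  [0, -0.279, -0.07, -0.02, 0, 0, -0.059],
  [0, -0.379, -0.084, -0.02, 0, 0, -0.078],
  [0, -0.479, -0.092, -0.02, 0, 0, -0.097],
  [0, -0.579, -0.093, -0.02, 0, 0, -0.117],
  [0, -0.68, -0.089, -0.02, 0, 0, -0.136],
  [0, -0.78, -0.078, -0.02, 0, 0, -0.156],
  [0, -0.879, -0.061, -0.02, 0, 0, -0.175],
  [0, -0.977, -0.038, -0.02, 0, 0, -0.194],
  [0, -0.977, -0.038, -0.02, 0, 0, -0.194],
])

```text
clock: 56.17
tcp_pos: [0.5696, 0.0651, 0.232]
orientation: [0.167, -3.135, 0.006]
contact_force: [-1.6, -10.1, -0.3]
grip_width: 0.0108
```

```bash
python3 -c "
from h import *
arc(.09,-.01,4)"
```

```text
56.1667 0.010782445263152743 [ -1.6 -10.1  -0.3] ang (np.float64(0.0878028537178398), np.float64(0.24806839855963672)) [ 0.63  0.6  -1.2   1.76  0.6   1.21  0.94]
[-0.038, -0.006, -0.0] [-0.001, -0.001, -0.009]
[-0.077, -0.019, -0.0] [-0.001, -0.001, -0.017]
[-0.116, -0.031, -0.0] [-0.001, -0.001, -0.025]
[-0.156, -0.041, -0.0] [-0.001, -0.001, -0.033]
```

Emit:
send_rows([
  [0, -0.04, -0.006, 0, 0, 0, -0.009],
  [0, -0.077, -0.019, 0, 0, 0, -0.017],
  [0, -0.116, -0.031, 0, 0, 0, -0.025],
  [0, -0.15, -0.04, 0, 0, 0, -0.03],
  [0, -0.16, -0.04, 0, 0, 0, -0.03],
  [0, -0.16, -0.04, 0, 0, 0, -0.03],
])

```text
clock: 56.67
tcp_pos: [0.5898, 0.0608, 0.232]
orientation: [0.311, -3.117, 0.014]
contact_force: [-9.8, -14.7, 5.8]
grip_width: 0.0109
```

```bash
python3 -c "
from h import *
arc(.0,-.01,1)"
```

```text
56.6667 0.010945937150873426 [ -9.8 -14.7   5.8] ang (np.float64(0.0044862197509306645), np.float64(0.2482228118856869)) [ 0.61  0.64 -1.2   1.71  0.64  1.25  1.03]
[-0.025, -0.001, -0.0] [-0.002, -0.003, -0.003]
```

Door at the stop (0.004 rad, reaction about 10 N). Release and lift.

Emit:
send_rows([
  [0.7, 0, 0, 0, 0, 0, 0],
  [0.7, 0, 0, 0, 0, 0, 0],
  [0.7, 0, 0, 0, 0, 0, 0],
  [0.7, 0, 0, 0, 0, 0, 0],
  [0.7, 0, 0, 0, 0, 0, 0],
  [0.7, 0, 0, 0, 0, 0, 0],
  [0.7, 0, 0, -0.25, 0, 0, 0],
  [0.7, 0, 0, -0.5, 0, 0, 0],
  [0.7, 0, 0, -0.75, 0, 0, 0],
  [0.7, 0, 0, -1, 0, 0, 0],
  [0.7, 0, 0, -1, 0, 0, 0],
])

```text
clock: 57.58
tcp_pos: [0.594, 0.0691, 0.3911]
orientation: [-0.319, 3.115, 0.004]
contact_force: [-0.1, 0.6, -0.1]
grip_width: 0.06
```

```bash
python3 - <<'E'
from h import *
o=r.get_obs(); print(o['tcp_pos'],o['joints'].round(2))
def lid(a,u=.18,w=.032): # point on lid: u along, w outward
    return -.09+u*np.cos(a)-w*np.sin(a)*1, .032+u*np.sin(a)+w*np.cos(a)
for a in (1.9,1.7,1.5,1.2,.9,.6,.3,0): 
    y,z=lid(a); print(a,(y,z),case(0,y,z).round(3))
E
```

```text
[0.59400281 0.069137   0.39113835] [ 0.66  0.52 -1.29  1.5   0.51  1.49  1.14]
1.9 (np.float64(-0.17847372484142784), np.float64(0.1919887496441025)) [ 0.5   -0.455  0.192]
1.7 (np.float64(-0.14492528290767343), np.float64(0.20637664206398754)) [ 0.502 -0.422  0.206]
1.5 (np.float64(-0.1091871432711432), np.float64(0.2138126880420963)) [ 0.504 -0.386  0.214]
1.2 (np.float64(-0.05460085494514999), np.float64(0.21136248361735427)) [ 0.507 -0.332  0.211]
0.9 (np.float64(-0.0031766668193598767), np.float64(0.1928903627176083)) [ 0.51  -0.28   0.193]
0.6 (np.float64(0.040491851535100966), np.float64(0.1600463848882161)) [ 0.513 -0.237  0.16 ]
0.3 (np.float64(0.0725039214294462), np.float64(0.11576440485106052)) [ 0.514 -0.205  0.116]
0 (np.float64(0.09), np.float64(0.064)) [ 0.515 -0.187  0.064]
```

```bash
python3 - <<'E'
from h import *
o=r.get_obs(); print(case(-.105,-.245,.37))
rows([(o['tcp_pos'],down(thk+np.pi/2)),(case(-.105,-.245,.37),down(thk+np.pi/2))])
R0=down(thk+np.pi/2); print(R0.inv().apply(case(-.105,-.245,.39)-o['tcp_pos'])/.15)
E
```

```text
[ 0.39106308 -0.51562311  0.37      ]
[0.0, 0.0, 0.0] [0.003, 0.002, 0.584]
[2.116, -3.543, 0.114] [0.003, 0.002, 0.584]
[-3.97081734 -1.1227475   0.00758899]
```

Emit:
send_rows([
  [0, 0, 0, 0, 0, 0, 0.58],
  [0, 0, 0, 0, 0, 0, 0.58],
  [0, 0, 0, 0, 0, 0, 0.58],
  [0, 0, 0, 0, 0, 0, 0.58],
  [0, 0, 0, 0, 0, 0, 0.58],
  [0, 0, 0, 0, 0, 0, 0.58],
  [0, 0, 0, 0, 0, 0, 0.58],
  [0, 0, 0, 0, 0, 0, 0.58],
  [0, 0, 0, 0, 0, 0, 0.58],
  [0, 0, 0, 0, 0, 0, 0.58],
  [0, 0, 0, 0, 0, 0, 0.58],
  [0, 0, 0, 0, 0, 0, 0.58],
  [0, 0, 0, 0, 0, 0, 0.58],
  [0, 0, 0, 0, 0, 0, 0.58],
  [0, 0, 0, 0, 0, 0, 0.58],
  [0, 0, 0, 0, 0, 0, 0.58],
  [0, 0, 0, 0, 0, 0, 0.58],
])

```text
clock: 59.0
tcp_pos: [0.5919, 0.0669, 0.3832]
orientation: [2.271, 2.171, -0.0]
contact_force: [0.5, -0.8, -0.4]
grip_width: 0.0001
```

```bash
python3 - <<'E'
from h import *
o=r.get_obs(); print(o['joints'].round(2))
rows([(case(-.105,-.245,.37),down(thk+np.pi/2))])
for n in('top','side'): inc(grab(n))
E
```

```text
[ 0.44  0.37 -0.88  1.52  0.29  1.39 -0.5 ]
[-3.939, -1.164, 0.089] [0.0, 0.0, 0.004]
826 [0.098 0.004]
912 [ 0.026 -0.023]
641 [0.095 0.011]
681 [ 0.023 -0.018]
```

Emit:
send_rows([
  [0, -0.985, -0.29, 0, 0, 0, 0],
  [0, -0.985, -0.29, 0, 0, 0, 0],
  [0, -0.985, -0.29, 0, 0, 0, 0],
  [0, -0.985, -0.29, 0, 0, 0, 0],
])

```text
clock: 59.43
tcp_pos: [0.5403, -0.0828, 0.383]
orientation: [2.275, 2.166, -0.002]
contact_force: [-0.2, -1.0, 0.4]
grip_width: 0.0003
```

Emit:
send_rows([
  [0, -0.985, -0.29, 0, 0, 0, 0],
  [0, -0.985, -0.29, 0, 0, 0, 0],
  [0, -0.985, -0.29, 0, 0, 0, 0],
  [0, -0.985, -0.29, 0, 0, 0, 0],
])

```text
clock: 59.77
tcp_pos: [0.4891, -0.2287, 0.3832]
orientation: [2.276, 2.165, -0.002]
contact_force: [-0.9, -1.1, -0.6]
grip_width: 0.0001
```

Emit:
send_rows([
  [0, -0.985, -0.29, 0, 0, 0, 0],
  [0, -0.985, -0.29, 0, 0, 0, 0],
  [0, -0.985, -0.29, 0, 0, 0, 0],
  [0, -0.985, -0.29, 0, 0, 0, 0],
])

```text
clock: 60.1
tcp_pos: [0.4381, -0.3743, 0.383]
orientation: [2.276, 2.165, -0.002]
contact_force: [0.5, -0.6, 0.0]
grip_width: -0.0
```

Emit:
send_rows([
  [0, -0.985, -0.29, 0, 0, 0, 0],
  [0, -0.985, -0.29, 0, 0, 0, 0],
  [0, -0.985, -0.29, 0, 0, 0, 0],
  [0, -0.985, -0.29, 0, 0, 0, 0],
  [0, -0.985, -0.29, 0, 0, 0, 0],
])

```text
clock: 60.52
tcp_pos: [0.3846, -0.523, 0.3814]
orientation: [-2.283, -2.156, 0.004]
contact_force: [-0.9, -0.9, -0.8]
grip_width: -0.0002
```

```bash
cat >> h.py <<'E'
def lidp(a,u,w=.032): return -.09+u*np.cos(a)-w*np.sin(a), .032+u*np.sin(a)+w*np.cos(a)
E
python3 - <<'E'
from h import *
o=r.get_obs(); print(o['joints'].round(2),o['tcp_pos'])
Q=down(thk+np.pi/2)
rows([(case(-.105,-.245,.178),Q),(case(-.105,-.20,.178),Q)])
# lid corner check in top view
q=grab('top'); print([proj(q,case(-.15,*lidp(a,.18))).round(0).tolist() for a in(1.8,1.9,2.0)])
E
```

```text
[ 1.27  0.41 -0.63  1.4   0.24  1.41  0.59] [ 0.38459644 -0.52300229  0.38144052]
[0.053, 0.044, 1.356] [-0.001, 0.0, 0.0]
[0.353, 0.044, 1.356] [-0.001, 0.0, 0.0]
[[[543.0, 427.0]], [[551.0, 428.0]], [[558.0, 429.0]]]
```

Emit:
send_rows([
  [0, 0.04, 0.04, 0.25, 0, 0, 0],
  [0, 0.04, 0.04, 0.5, 0, 0, 0],
  [0, 0.04, 0.04, 0.75, 0, 0, 0],
  [0, 0.04, 0.04, 1, 0, 0, 0],
  [0, 0.04, 0.04, 1, 0, 0, 0],
])

```text
clock: 60.98
tcp_pos: [0.3936, -0.5055, 0.2257]
orientation: [-2.261, -2.163, -0.002]
contact_force: [-1.4, 0.2, -1.8]
grip_width: -0.0003
```

Emit:
send_rows([
  [0, 0, 0, 0.2, 0, 0, 0],
  [0, 0, 0, 0.36, 0, 0, 0],
  [0, 0, 0, 0.36, 0, 0, 0],
  [0, 0, 0, 0.36, 0, 0, 0],
])

```text
clock: 61.32
tcp_pos: [0.3969, -0.5092, 0.1804]
orientation: [-2.272, -2.169, -0.001]
contact_force: [-0.7, 0.4, -0.6]
grip_width: 0.0001
```

```bash
python3 - <<'E'
from h import *
o=r.get_obs(); print(o['joints'].round(2),o['tcp_pos'],o['contact_force'].round(1),(Rk.T@(o['tcp_pos'][:2]-tk)).round(4))
Q=down(thk+np.pi/2)
for a in np.arange(1.9,.95,-.1):
    if a>1.5: y=lidp(a,.18)[0]-.011; z=.178+(1.9-a)/.4*.017
    else: y,z=lidp(a,.15); y-=.011*np.sin(a); z+=.011
    y+=.004*np.sin(a); z-=.004*np.cos(a)*(a<1.5)
    print(round(a,2),round(y,3),round(z,3),delta(case(-.105,y,z),Q,o)[0])
E
```

```text
[ 1.23  0.56 -0.59  1.66  0.35  1.04  0.48] [ 0.39688198 -0.50923597  0.18043589] [-0.7  0.4 -0.6] [-0.0996 -0.2383]
1.9 -0.186 0.178 [ 0.351 -0.032  0.016]
1.8 -0.169 0.182 [ 0.461 -0.031 -0.012]
1.7 -0.152 0.186 [ 0.576 -0.029 -0.04 ]
1.6 -0.134 0.191 [ 0.694 -0.028 -0.068]
1.5 -0.118 0.195 [ 0.8   -0.027 -0.094]
1.4 -0.103 0.196 [ 0.903 -0.025 -0.1  ]
1.3 -0.087 0.195 [ 1.006 -0.024 -0.097]
1.2 -0.072 0.193 [ 1.109 -0.023 -0.083]
1.1 -0.057 0.189 [ 1.211 -0.022 -0.059]
1.0 -0.042 0.184 [ 1.31  -0.02  -0.025]
```

Emit:
send_rows([
  [0, 0.15, -0.03, 0, 0, 0, 0],
  [0, 0.28, -0.03, 0, 0, 0, 0],
  [0, 0.35, -0.03, 0, 0, 0, 0],
  [0, 0.41, -0.03, 0, 0, 0, 0],
  [0, 0.46, -0.03, -0.01, 0, 0, 0],
  [0, 0.52, -0.03, -0.03, 0, 0, 0],
  [0, 0.58, -0.03, -0.04, 0, 0, 0],
  [0, 0.64, -0.03, -0.055, 0, 0, 0],
  [0, 0.7, -0.03, -0.07, 0, 0, 0],
  [0, 0.75, -0.03, -0.08, 0, 0, 0],
  [0, 0.8, -0.03, -0.094, 0, 0, 0],
  [0, 0.85, -0.03, -0.097, 0, 0, 0],
  [0, 0.9, -0.03, -0.1, 0, 0, 0],
  [0, 0.95, -0.03, -0.1, 0, 0, 0],
  [0, 1, -0.03, -0.097, 0, 0, 0],
  [0, 1, -0.03, -0.097, 0, 0, 0],
])

```text
clock: 62.65
tcp_pos: [0.3989, -0.3575, 0.1936]
orientation: [-2.271, -2.169, -0.0]
contact_force: [-0.1, 0.4, -0.8]
grip_width: -0.0001
```

```bash
python3 - <<'E'
from h import *
o=r.get_obs(); print(o['joints'].round(2),o['tcp_pos'],o['contact_force'].round(1),(Rk.T@(o['tcp_pos'][:2]-tk)).round(4))
Q=down(thk+np.pi/2)
for a in np.arange(1.3,.25,-.1):
    y,z=lidp(a,.15); y-=.011*np.sin(a); z+=.011
    y+=.004*np.sin(a); z-=.004*np.cos(a)
    print(round(a,2),round(y,3),round(z,3),delta(case(-.1,y,z),Q,o)[0])
q=grab('side','s13')
print([(a,proj(q,[case(x,*lidp(a,.18)) for x in(-.15,.15)]).round(0).tolist()) for a in(1.2,1.3,1.4,1.6,1.9)])
E
```

```text
[ 1.16  0.38 -0.67  1.9   0.29  0.96  0.31] [ 0.39885936 -0.35752726  0.19359209] [-0.1  0.4 -0.8] [-0.1065 -0.0867]
1.3 -0.087 0.195 [-0.005  0.043 -0.01 ]
1.2 -0.072 0.193 [0.098 0.044 0.004]
1.1 -0.057 0.189 [0.199 0.046 0.028]
1.0 -0.042 0.184 [0.299 0.047 0.062]
0.9 -0.027 0.178 [0.395 0.048 0.105]
0.8 -0.013 0.17 [0.488 0.049 0.157]
0.7 -0.0 0.161 [0.575 0.051 0.218]
0.6 0.012 0.151 [0.656 0.052 0.286]
0.5 0.023 0.139 [0.73  0.053 0.362]
0.4 0.033 0.127 [0.797 0.054 0.444]
0.3 0.042 0.114 [0.855 0.055 0.531]
[(1.2, [[509.0, 227.0], [403.0, 125.0]]), (1.3, [[516.0, 221.0], [410.0, 120.0]]), (1.4, [[523.0, 216.0], [416.0, 116.0]]), (1.6, [[536.0, 207.0], [429.0, 109.0]]), (1.9, [[550.0, 199.0], [445.0, 104.0]])]
```

```bash
python3 - <<'E'
from h import *
q=grab('side'); g=cv2.cvtColor(q['pixels'],cv2.COLOR_RGB2GRAY).astype(int); b=cv2.cvtColor(cv2.imread('pics/side0.png'),cv2.COLOR_BGR2GRAY).astype(int)
for a in np.arange(1.0,2.01,.1):
    P=proj(q,[case(x,*lidp(a,.203,w)) for x in np.linspace(-.03,.045,9) for w in(.012,.016,.02)]).round().astype(int)
    print(a.round(1),'now',np.mean([g[v,u] for u,v in P]).round(0),'start',np.mean([b[v,u] for u,v in P]).round(0))
E
```

```text
1.0 now 62.0 start 103.0
1.1 now 40.0 start 62.0
1.2 now 88.0 start 55.0
1.3 now 109.0 start 55.0
1.4 now 146.0 start 55.0
1.5 now 146.0 start 50.0
1.6 now 146.0 start 48.0
1.7 now 144.0 start 108.0
1.8 now 142.0 start 98.0
1.9 now 124.0 start 52.0
2.0 now 104.0 start 111.0
```

The lid follows (now about 1.1 rad). Continue down the arc.

Emit:
send_rows([
  [0, 0.1, 0.04, 0, 0, 0, 0],
  [0, 0.2, 0.04, 0.03, 0, 0, 0],
  [0, 0.25, 0.04, 0.045, 0, 0, 0],
  [0, 0.3, 0.04, 0.06, 0, 0, 0],
  [0, 0.35, 0.04, 0.085, 0, 0, 0],
  [0, 0.4, 0.04, 0.105, 0, 0, 0],
  [0, 0.44, 0.04, 0.13, 0, 0, 0],
  [0, 0.49, 0.04, 0.157, 0, 0, 0],
  [0, 0.53, 0.05, 0.187, 0, 0, 0],
  [0, 0.575, 0.05, 0.22, 0, 0, 0],
  [0, 0.615, 0.05, 0.25, 0, 0, 0],
  [0, 0.656, 0.05, 0.286, 0, 0, 0],
  [0, 0.69, 0.05, 0.324, 0, 0, 0],
  [0, 0.73, 0.05, 0.362, 0, 0, 0],
  [0, 0.765, 0.05, 0.4, 0, 0, 0],
  [0, 0.8, 0.05, 0.444, 0, 0, 0],
  [0, 0.83, 0.05, 0.49, 0, 0, 0],
  [0, 0.855, 0.05, 0.53, 0, 0, 0],
  [0, 0.855, 0.05, 0.53, 0, 0, 0],
])

```text
clock: 64.33
tcp_pos: [0.4119, -0.2305, 0.1131]
orientation: [-2.271, -2.168, 0.0]
contact_force: [0.3, 0.6, -0.1]
grip_width: 0.0
```

```bash
cat >> h.py <<'E'
def lidang(A):
    q=grab('side'); g=cv2.cvtColor(q['pixels'],cv2.COLOR_RGB2GRAY).astype(int)
    for a in A:
        P=proj(q,[case(x,*lidp(a,.203,w)) for x in np.linspace(-.03,.045,9) for w in(.012,.016,.02)]).round().astype(int)
        print(round(float(a),2),np.mean([g[v,u] for u,v in P]).round(0),end='; ')
E
python3 - <<'E'
from h import *
o=r.get_obs(); print(o['joints'].round(2),o['tcp_pos'],o['contact_force'].round(1),(Rk.T@(o['tcp_pos'][:2]-tk)).round(4))
Q=down(thk+np.pi/2)
for a in (.3,.2,.1,0,-.05):
    y,z=lidp(a,.15); y-=.011*np.sin(a); z+=.011
    print(round(a,2),round(y,3),round(z,3),delta(case(-.1,y,z),Q,o)[0])
lidang(np.arange(-.1,.8,.1))
E
```

```text
[ 0.94  0.41 -0.67  2.11  0.37  0.75 -0.01] [ 0.41194038 -0.23053186  0.11305396] [ 0.3  0.6 -0.1] [-0.1008  0.0408]
0.3 0.041 0.118 [-0.002  0.005 -0.032]
0.2 0.048 0.104 [0.051 0.006 0.059]
0.1 0.055 0.09 [0.094 0.007 0.155]
0 0.06 0.075 [0.127 0.007 0.254]
-0.05 0.062 0.067 [0.14  0.008 0.304]
-0.1 138.0; 0.0 139.0; 0.1 47.0; 0.2 79.0; 0.3 42.0; 0.4 58.0; 0.5 117.0; 0.6 116.0; 0.7 117.0;
```

Lid at about 0.2 rad; press it down to the rims.

Emit:
send_rows([
  [0, 0.05, 0, 0.06, 0, 0, 0],
  [0, 0.075, 0, 0.11, 0, 0, 0],
  [0, 0.095, 0, 0.155, 0, 0, 0],
  [0, 0.11, 0, 0.2, 0, 0, 0],
  [0, 0.125, 0, 0.24, 0, 0, 0],
  [0, 0.125, 0, 0.26, 0, 0, 0],
  [0, 0.125, 0, 0.26, 0, 0, 0],
])

```text
clock: 64.97
tcp_pos: [0.4132, -0.2126, 0.0751]
orientation: [-2.272, -2.168, 0.001]
contact_force: [0.3, -0.3, 0.4]
grip_width: 0.0003
```

Emit:
send_rows([
  [0, 0, 0, 0.015, 0, 0, 0],
  [0, 0, 0, 0.03, 0, 0, 0],
  [0, 0, 0, 0.03, 0, 0, 0],
])

```text
clock: 65.22
tcp_pos: [0.4136, -0.2127, 0.0744]
orientation: [2.273, 2.168, -0.006]
contact_force: [-16.4, 8.5, 57.8]
grip_width: -0.0001
```

```bash
python3 - <<'E'
from h import *
o=r.get_obs(); print(o['tcp_pos'],o['contact_force'].round(1))
lidang(np.arange(-.1,.4,.05))
E
```

```text
[ 0.41360351 -0.21269505  0.07438115] [-16.4   8.5  57.8]
-0.1 136.0; -0.05 129.0; 0.0 72.0; 0.05 42.0; 0.1 37.0; 0.15 43.0; 0.2 42.0; 0.25 88.0; 0.3 133.0; 0.35 131.0;
```

Hard stop reached (the tip is at lid-top height); lift off and clear away.

Emit:
send_rows([
  [0, 0, 0, -0.03, 0, 0, 0],
  [0, 0, 0, -0.3, 0, 0, 0],
  [0, 0, 0, -0.6, 0, 0, 0],
  [0, 0, 0, -1, 0, 0, 0],
  [0, 0, 0, -1, 0, 0, 0],
])

```text
clock: 65.68
tcp_pos: [0.4151, -0.2133, 0.225]
orientation: [2.27, 2.165, 0.002]
contact_force: [1.2, 0.3, -0.1]
grip_width: 0.0002
```

Emit:
send_rows([
  [0, 0, 0, -0.8, 0, 0, 0],
  [0, -1, 0, -0.8, 0, 0, 0],
  [0, -1, 0, -0.8, 0, 0, 0],
  [0, -1, 0, -0.8, 0, 0, 0],
  [0, -1, 0, -0.8, 0, 0, 0],
  [0, -1, 0, -0.8, 0, 0, 0],
])

```text
clock: 66.18
tcp_pos: [0.4049, -0.3716, 0.3436]
orientation: [2.28, 2.152, -0.002]
contact_force: [0.1, -1.2, -0.0]
grip_width: -0.0003
```

Emit:
send_rows([
  [0, -1, -0.5, 0, 0, 0, 0],
  [0, -1, -0.5, 0, 0, 0, 0],
  [0, -1, -0.5, 0, 0, 0, 0],
  [0, -1, -0.5, 0, 0, 0, 0],
  [0, -1, -0.5, 0, 0, 0, 0],
  [0, -1, -0.5, 0, 0, 0, 0],
])

```text
clock: 66.68
tcp_pos: [0.3215, -0.5117, 0.3394]
orientation: [-2.279, -2.159, -0.0]
contact_force: [0.6, 0.9, -0.5]
grip_width: -0.0003
```

```bash
python3 - <<'E'
from h import *
o=r.get_obs(); print(o['tcp_pos'],o['contact_force'].round(1),o['clock'])
d=grab('top'); e=grab('side')
def mark(q,pts,c):
    im=cv2.cvtColor(q['pixels'],cv2.COLOR_RGB2BGR); im=cv2.resize(im,None,fx=2,fy=2,interpolation=cv2.INTER_CUBIC)
    for p in proj(q,pts)*2: cv2.circle(im,tuple(p.round().astype(int)),4,(0,0,255),1)
    return im
lid=[case(x,*lidp(0,.18)) for x in(-.15,.15)]+[case(x,.09,.032) for x in(-.15,.15)]
door=[cup(-.05,s*.157,.265) for s in(1,-1)]+[hnd(0,.258)]
a=mark(d,lid+door,0)[150:900,200:1150]; b=mark(e,lid+door,0)[150:900,0:1150]
cv2.imwrite('pics/v14.png',np.hstack([cv2.resize(a,(400,500)) ,cv2.resize(b,(400,500))]) if 0 else np.hstack([cv2.resize(a,None,fx=.42,fy=.42),cv2.resize(b[:,270:1150],None,fx=.45,fy=.42)]))
E
```

```text
[ 0.32149795 -0.5116687   0.33943343] [ 0.6  0.9 -0.5] 66.6833
```

View pics/v14.png

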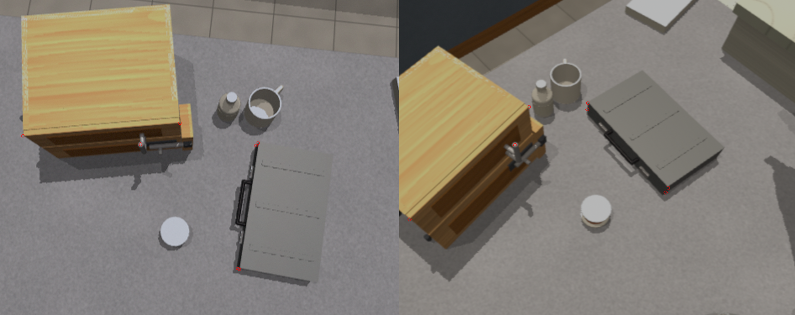

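The last picture shows the door flush and the lid lying flat, with the projected shut-lid and shut-door corners on their edges. The bystanders are in place.

```bash
python3 -c "
from bench import r
print(r.hand_in())"
```

```text
the job is handed in; nothing more can be done
None
```

The job is done and handed in at about 67 s of the 210 s limit; hand-in reports no verdict.

I swung the upper door to about 1.9 rad and pulled the tray out about 166 mm. Then I laid the brush, cork block, plane and float in the case, pushed the tray home, shut the door and pressed the lid down.

**Last checks:**
- **Tray:** it met its end stop with about 10 N of reaction.
- **Door:** it read about 0.004 rad at its stop, by the gripper position.
- **Lid:** it stopped hard with the fingertip at the height of a shut lid. In the last picture, the projected shut-lid and shut-door corners lay on the real edges.
- **Bystanders:** the bottle, mug and spool looked unmoved in the last picture.

**What went less cleanly:**
- The cork block was knocked about 35 mm inside the case. It stayed in, so I left it where it was.
- The last press on the lid peaked at about 58 N, at the fingertips, before I backed off.
- The handle-based lid angle check was too coarse: it could not tell 0.05 rad from 0.2 rad, so the lid's shut state rests on the hard stop and the picture.
- I saw the float only while it was held over its slot. I released it at floor height but did not look again before the lid closed.
- I did not measure the lower door or its bolt separately; they were never touched on purpose.

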